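# Line up brass bar blanks against a clamped straightedge for scribing

## Task

Set up the brass bar blanks for scribing: lay the straightedge down on the wooden marking board, centred from side to side, with a long edge flush against the steel fence, and then turn the hold-down collar to its stop so that the red end of its wing points at the red mark and its finger lies over the straightedge. After that lay every brass blank flat on the board with one short end butted square and flush against the open long edge of the straightedge, side by side in any order, and leave the jar, the gem box and the graver where they are.

Things in the scene. Friction and masses are not known exactly. Their poses are not given: they have to be found in the camera images.
- board: Pale wooden marking board fixed to the bench, 220 (its x) x 320 (y) x 12 mm thick; origin at the centre of its underside, z up. Its dark steel fence is on the far (+x) side. With the straightedge flush and centred, its origin is at x 0, y 0, z 12 mm in this frame, its length along y; the bare board from x -20 to -110 mm is for the blanks. Place and heading vary.
- fence_face (a point): Middle of the foot of the dark steel fence's flat near face, at x 20, y -20, z 12 mm in the board's frame; axes as the board's. The face is square to x, runs 80 mm either way along y and is 12 mm tall; the fence lies on its +x side, 55 mm deep. The straightedge goes against it from the -x side.
- collar (a joint): Angle (rad) of the captive black hold-down collar. 0 = locked, at a hard stop: finger along the board's -x, over the straightedge, red end of the wing along +x at the red mark on the board. Negative = unlocked, down to -1.57 (finger along the board's +y). Lock it by turning counter-clockwise seen from above. It stays where left; friction 0.12 N m.
- collar_wing (a point): On the collar's upright axis (x 50, y 105 mm in the board's frame), 62 mm above the bench: where to grip its wing, a black bar 42 mm long, 12 thick, 42 to 74 mm above the bench, on a drum of 20 mm radius. Turns with it: x along the wing to its red end; along -x the finger, 14 mm wide, 58 long, 23 to 31 mm above the bench, passes 3 mm over the laid straightedge.
- straightedge: Loose steel straightedge, 40 mm wide (its x), 260 long (y), 8 thick, with a dark wooden grip on top in the middle: 14 mm wide (x), 64 long (y), from 8 to 46 mm above the underside. Origin at the centre of the underside, z up. 0.3 to 0.5 kg. Both long edges are alike; either may go to the fence.
- blank1: Loose brass bar blank, 60 (its x) x 16 (y) x 12 mm (z), 0.1 kg; origin at the centre of its underside, both ends alike. When butted its origin is 50 mm from the straightedge's, measured across the straightedge, its length square to it. Three or four blanks are present (an absent one reads None). A pitch of 48 mm leaves finger room; keep clear of the collar's finger.
- jar: Bystander: clear jar with white cap, 52 mm across, 45 mm tall, origin under its centre. Leave alone.
- gem_box: Bystander: black gem box, 50 x 50 x 22 mm with a green stone on it, origin under its centre. Leave alone.
- graver: Bystander: red-handled graver 150 mm long, lying on the bench. Leave alone.
- blank2: Another brass bar blank, just like blank1 (may be absent).
- blank3: Another brass bar blank, just like blank1 (may be absent).
- blank4: Another brass bar blank, just like blank1 (may be absent).
Not all that is in view belongs to the job. What is shaped like the blank4 but pink or turquoise is not meant.

How it is judged:
By the outcome, as a careful person would: the job done as asked, in the order asked, and still so for the second after the job is handed in, with the robot touching nothing.
Of blank1, blank2, blank3, blank4 only 3 to 4 are there at a start; the rules pass over those that are not, and their reading is None.
At some moment in a run one of blank1, blank2, blank3, blank4 may be knocked a few centimetres aside while the robot is not near it.
Once in a run the grip may slacken for a moment while it holds something.
It also fails if it takes over 210 s, if anything falls off the work surface, if the arm or the gripper's body presses on something with over 40 N, if the wrist force passes 120 N, or if a joint passes its speed limit or range.

## Robot

A 6-joint arm with a two-finger parallel gripper is mounted at the origin on the work surface. World frame = base frame: x ahead of the robot, y to its left, z up, the work surface at z = 0. Lengths are in m, angles in rad, forces in N, time in s.
With the tool pointing down it reaches from about 0.35 to 0.95 m from the base axis. Payload 17.4 kg.
Tool frame: the origin (TCP) lies on the centre line of the jaws, within the pads' length; the fingertips stand 17 mm ahead of it and the grasp point (between the pads) lies 2 mm behind it; z points along the fingers, y is the line along which they close (so a half turn about z gives the same grasp; the last joint's range is limited). The gripper opens to 93 mm and grips with 3 to 60 N. Pads are 15 mm wide; open, the fingers measure 128 mm over their backs; the gripper's body (75 mm by 188 mm) begins 65 mm behind the grasp point.
Start: joints at [-1.238, 0.116, 1.442, -0, 1.584, -0.038], TCP at [0.245, -0.629, 0.236] pointing down, gripper open.
Joint ranges: [-2.83, 2.83], [-0.83, 2.19], [0.07, 2.5], [-1.14, 4.28], [0.01, 3], [-2.97, 2.97]. Speed limits (rad/s): [1.89, 1.89, 2.22, 3.14, 3.14, 3.14].

## Interface

Orientations are given as a unit quaternion [w, x, y, z].
In Python, from workcell import arm gives the robot as it stands.
- The arm moves only by the shell command python3 -m creep 'ROWS' [FORCE]. ROWS is JSON, a list of rows, each an object with "claw": the closure, from 0 (fully open) to 1 (shut); "travel": the shift along the tool's x, y, z each as a share of 2.5 cm, from -1 to 1, a list of three; "roll": the turn about the tool's z as a share of 90 degrees, from -1 to 1. A call has 1 to 20 rows; each row shifts and turns the commanded pose from where the row before left it, along the tool's axes as they then stand; what a row does not reach is not made up. A row lasts 1/12 s, in which the tool goes at most 41.7 mm and 7.16 degrees, less where a joint would pass 70% of its speed; a pose out of reach is approached as far as the arm can. A call with a number of a shift or a turn outside -1 to 1 is refused whole. A call with a gripper value outside its range is refused whole. The fingers move at their own pace and stop on an object; FORCE is the grip in N (left out, the last holds). Time passes only in rows, so rows that do not move let the fingers close. It gives the time, the measured TCP pose, the force, the opening and the grip force at its end, in the units of the state.
- arm.get_obs(): the state, without advancing time (a new reading comes with each control period).
- arm.grab_frame(name): name is "scene" or "top" or "wrist"; returns a dict with "color" (384x512x3 uint8, blue, green, red), "depth" (384x512 float32, m along the optical axis (not along the pixel's ray), 0 where there is no reading), "fx", "fy", "cx", "cy" (pixels), "extrinsics" (4x4, takes a point from world to camera coordinates). Camera axes: x right, y down, z forward; pixel columns grow to the right and rows downward; lengths in m; the calibration is good to about 2 mm. A picture is of the moment at which its call begins.
- arm.sign_off(): hands the job in; it is judged then, once.
Trained networks look in a picture, given as the dict that the camera call returned (one of the last four; its "shot" number tells which), for a name from the list of things; names that differ only in an ending like _2 or _b are one class to them, and where a whole thing is asked for, a point or a joint stands for the part that bears it (a point fixed in the world has none). Each returns a list of dicts, best first, with "p" (0 to 1); they miss things now and then, are a little off and sometimes report something else, mostly with a low value. They report only what shows in the picture. A call takes as long as a camera call. They do not tell look-alikes from the thing itself.
- arm.cut_out(picture, name): "region" (384x512 bool, what is visible of it) and "extent" ([left, top, right, bottom] in pixels, round what is visible of it).
The state is a dict: "time_s": time; "q": joint angles; "joint_vel": joint speeds; "joint_torque": joint torques, N m; "tool_pos": TCP position; "eef_rot": TCP orientation; "ft_force": force on the tool from outside, world axes, zero at the start; "ft_torque": the same for the moment, N m; "width": finger opening in m; "gripper_force": force on a finger pad.
Only numpy, scipy, OpenCV 4.12 (cv2) and the standard library are available. Lean on these libraries where they do the work, as an engineer would, in place of code of your own. Each camera call takes 0.05 s, during which the arm holds its last target. There are 200 camera calls.

## Working session

There is one attempt and no reset: what is moved stays moved. The work goes in short steps, Python scripts to look and compute and a shell command to move; the robot and the scene stay as the last step left them, time stands still between calls to the robot, and variables do not carry over. Pictures are saved under pics/ and viewed, at most 14 in all, crops included, and the job is handed in when it is done.

```bash
mkdir -p pics; ls; cat > h.py <<'E'
import numpy as np, cv2
from workcell import arm
def pts(f,mask=None):
    d=f["depth"]; v,u=np.nonzero((d>0)&(mask if mask is not None else True))
    z=d[v,u]; P=np.c_[(u-f["cx"])*z/f["fx"],(v-f["cy"])*z/f["fy"],z,np.ones(len(z))]
    return (P@np.linalg.inv(f["extrinsics"]).T)[:,:3],u,v
def rect(P):
    r=cv2.minAreaRect((P[:,:2]*1000).astype(np.float32)); return r
E
python3 - <<'E'
from h import *
for n in("top","scene"):
    f=arm.grab_frame(n); cv2.imwrite(f"pics/{n}0.png",f["color"])
    print(n,np.round(f["extrinsics"],3).tolist(),f["fx"])
    if n=="top":
        np.savez("top0.npz",**{k:f[k] for k in("color","depth","extrinsics","fx","fy","cx","cy")})
        for nm in("board","collar","straightedge","blank1","jar","gem_box","graver"):
            for r in arm.cut_out(f,nm):
                if r["p"]<.2: continue
                P,u,v=pts(f,r["region"]); 
                if len(P)<5: continue
                t=np.percentile(P[:,2],95); print(nm,round(r["p"],2),r["extent"],"zmed %.3f z95 %.3f"%(np.median(P[:,2]),t),np.round(np.median(P,0),3),rect(P))
o=arm.get_obs();print(o)
E
```

```text
pics
top [[-0.027, -1.0, -0.01, 0.05], [-0.996, 0.028, -0.091, 0.599], [0.091, 0.008, -0.996, 1.178], [0.0, 0.0, 0.0, 1.0]] 374.3022952403094
board 0.73 [266.5, 163.6, 375.1, 242.7] zmed 0.011 z95 0.025 [ 0.571 -0.171  0.011] ((572.9425048828125, -173.82559204101562), (222.69277954101562, 324.4131164550781), 7.684506893157959)
board 0.63 [174.2, 230.4, 194.3, 244.8] zmed 0.009 z95 0.013 [0.466 0.268 0.009] ((466.86627197265625, 271.066162109375), (21.5245361328125, 59.82448196411133), 44.40259552001953)
collar 0.7 [272.2, 186.3, 291.2, 201.7] zmed 0.040 z95 0.074 [ 0.601 -0.056  0.04 ] ((604.3181762695312, -44.50925827026367), (39.62089157104492, 74.07182312011719), 15.448262214660645)
straightedge 0.67 [175.8, 198.4, 256.7, 227.9] zmed 0.006 z95 0.044 [0.542 0.157 0.006] ((542.5676879882812, 162.68499755859375), (40.05658721923828, 259.764892578125), 11.614208221435547)
blank1 0.66 [174.6, 197.8, 195.3, 215.7] zmed 0.010 z95 0.014 [0.57  0.273 0.01 ] ((571.2819213867188, 274.5542297363281), (20.93329429626465, 58.70205307006836), 45.07860565185547)
blank1 0.66 [120.2, 185.0, 135.1, 
[... 1200 characters left out ...]
9
{'time_s': 0.45, 'q': array([-1.23778333e+00,  1.16075278e-01,  1.44162103e+00,  1.43927226e-05,
        1.58398028e+00, -3.77928015e-02]), 'joint_vel': array([ 0.00047154, -0.00257522,  0.00027809, -0.00052453, -0.00083235,
       -0.00119519]), 'joint_torque': array([ 8.40489270e-05, -7.20290494e+01, -6.22216988e+01,  7.79676950e-02,
        1.87759259e-02, -5.05786704e-05]), 'tool_pos': array([ 0.24460114, -0.62913463,  0.2355823 ]), 'eef_rot': array([-4.25693351e-05,  9.82862041e-01,  1.84342635e-01,  9.45148307e-07]), 'ft_force': array([0.95367861, 0.20875166, 0.02125815]), 'ft_torque': array([ 0.01077539,  0.02992018, -0.04176715]), 'gripper_force': 0.0, 'width': 0.09288748982975632}
```

View pics/top0.png

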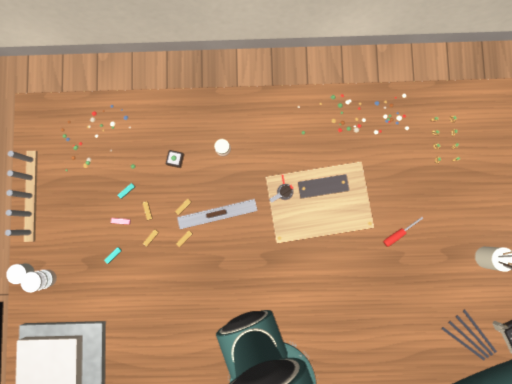

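View pics/scene0.png

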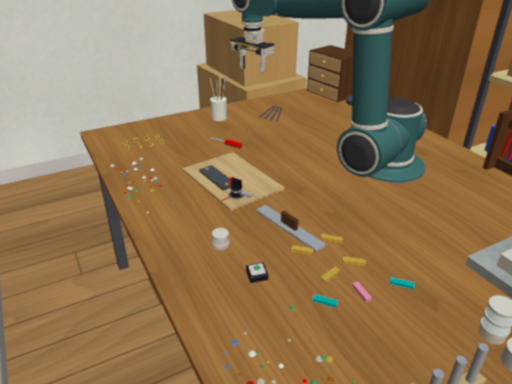

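The top view shows four brass blanks at px (183,206), (184,239), (147,210) and (150,238). The pink and turquoise ones are decoys. The straightedge is at (217,214), the board at (320,202) and the collar at (285,191), with its finger toward +y and so unlocked. The scene view agrees. I'll turn the tool and go above the straightedge.

```bash
cat >> h.py <<'E'
def pose():
    o=arm.get_obs(); w,x,y,z=o["eef_rot"]; return o["tool_pos"],np.degrees(2*np.arctan2(y,x)),o
def go(x,y,z,th):
    """total roll share, then shares of travel in tool axes AFTER the roll"""
    p,t,o=pose(); r=(t-th+180)%360-180; a=np.radians(th); d=np.array([x,y,z])-p
    tx=d[0]*np.cos(a)+d[1]*np.sin(a); ty=d[0]*np.sin(a)-d[1]*np.cos(a)
    print("at",np.round(p,4),"th %.1f"%t,"roll deg %.1f = %.3f"%(r,r/90),"travel",np.round(np.array([tx,ty,-d[2]])/.025,2),"w %.4f t %.1f"%(o["width"],o["time_s"]))
E
R='' ; python3 -m creep '[{"claw":0,"travel":[0,0,0],"roll":-0.0744},{"claw":0,"travel":[0,0,0],"roll":-0.0744},{"claw":0,"travel":[0,0,0],"roll":-0.0744},{"claw":0,"travel":[0,0,0],"roll":-0.0744},{"claw":0,"travel":[0,0,0],"roll":-0.0744},{"claw":0,"travel":[0,0,0],"roll":-0.0744},{"claw":0,"travel":[0,0,0],"roll":-0.0744},{"claw":0,"travel":[0,0,0],"roll":-0.0744},{"claw":0,"travel":[0,0,0],"roll":-0.0744},{"claw":0,"travel":[0,0,0],"roll":-0.0744},{"claw":0,"travel":[0,0,0],"roll":-0.0744},{"claw":0,"travel":[0,0,0],"roll":-0.0744}]'
python3 -m creep '[{"claw":0,"travel":[0.9,0.56,0],"roll":0},{"claw":0,"travel":[0.9,0.56,0],"roll":0},{"claw":0,"travel":[0.9,0.56,0],"roll":0},{"claw":0,"travel":[0.9,0.56,0],"roll":0},{"claw":0,"travel":[0.9,0.56,0],"roll":0},{"claw":0,"travel":[0.9,0.56,0],"roll":0},{"claw":0,"travel":[0.9,0.56,0],"roll":0},{"claw":0,"travel":[0.9,0.56,0],"roll":0},{"claw":0,"travel":[0.9,0.56,0],"roll":0},{"claw":0,"travel":[0.9,0.56,0],"roll":0},{"claw":0,"travel":[0.9,0.56,0],"roll":0},{"claw":0,"travel":[0.9,0.56,0],"roll":0},{"claw":0,"travel":[0.9,0.56,0],"roll":0},{"claw":0,"travel":[0.9,0.56,0],"roll":0},{"claw":0,"travel":[0.9,0.56,0],"roll":0},{"claw":0,"travel":[0.9,0.56,0],"roll":0}]'
python3 -c "
from h import *
go(.543,.163,.236,101.6)
f=arm.grab_frame('top');P,u,v=pts(f)
hsv=cv2.cvtColor(f['color'],cv2.COLOR_BGR2HSV)[v,u]; 
f2=arm.grab_frame('wrist');cv2.imwrite('pics/w1.png',f2['color']);print(np.round(f2['extrinsics'],3))
"
```

```text
time_s: 1.45
tool_pos: [0.2446, -0.6291, 0.2356]
eef_rot: [-0.0, 0.63, 0.777, 0.0]
ft_force: [0.1, 0.3, 0.4]
width: 0.0932
gripper_force: 0.0
time_s: 2.78
tool_pos: [0.3918, -0.2302, 0.2358]
eef_rot: [0.0, 0.632, 0.775, 0.0]
ft_force: [1.1, -0.4, 1.0]
width: 0.0926
gripper_force: 0.0
at [ 0.3918 -0.2302  0.2358] th 101.6 roll deg -0.0 = -0.000 travel [ 1.419e+01  9.090e+00 -1.000e-02] w 0.0926 t 2.8
[[ 0.979  0.202  0.001 -0.339]
 [ 0.195 -0.948  0.25  -0.322]
 [ 0.051 -0.245 -0.968  0.315]
 [ 0.     0.     0.     1.   ]]
```

View pics/w1.png

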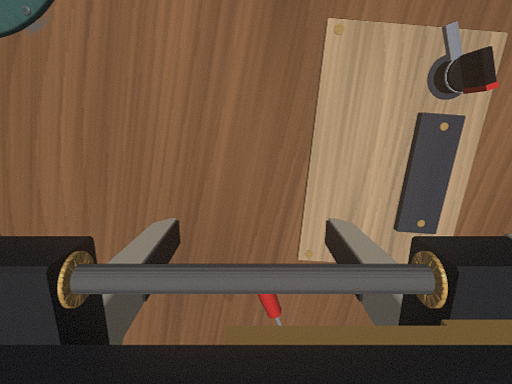

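The wrist image shows the board at (400,140), the fence at (430,170), and the collar at (455,70) with its finger up, so unlocked. I'll measure the board and fence from here, then go on.

```bash
cat >> h.py <<'E'
def comp(f,zlo,zhi,near,rad,extra=None):
    """rect of the height-band component around near"""
    P,u,v=pts(f); m=(P[:,2]>zlo)&(P[:,2]<zhi)&(np.hypot(*(P[:,:2]-near).T)<rad)
    if extra is not None: m&=extra[v,u]
    im=np.zeros(f["depth"].shape,np.uint8); im[v[m],u[m]]=1
    n,l,s,_=cv2.connectedComponentsWithStats(im); k=1+np.argmax(s[1:,4]); s_=m&(l[v,u]==k)
    return rect(P[s_]),np.median(P[s_,2]),s_.sum()
E
python3 - <<'E'
from h import *
f=arm.grab_frame('wrist')
print(comp(f,.007,.03,[.573,-.174],.3)); print(comp(f,.019,.029,[.617,-.187],.12))
P,u,v=pts(f)
for r in arm.cut_out(f,"collar"):
    Q,_,_=pts(f,r["region"]);print(r["p"],r["extent"]); 
    for a,b in((.023,.035),(.036,.05),(.066,.08)):
        q=Q[(Q[:,2]>a)&(Q[:,2]<b)]; print(a,len(q),rect(q) if len(q)>5 else 0)
b=np.median(P[(abs(P[:,0]-.5)<.02)&(abs(P[:,1]+.17)<.05)],0);print("board z",b)
E
python3 -m creep '[{"claw":0,"travel":[0.9,0.57,0],"roll":0},{"claw":0,"travel":[0.9,0.57,0],"roll":0},{"claw":0,"travel":[0.9,0.57,0],"roll":0},{"claw":0,"travel":[0.9,0.57,0],"roll":0},{"claw":0,"travel":[0.9,0.57,0],"roll":0},{"claw":0,"travel":[0.9,0.57,0],"roll":0},{"claw":0,"travel":[0.9,0.57,0],"roll":0},{"claw":0,"travel":[0.9,0.57,0],"roll":0},{"claw":0,"travel":[0.9,0.57,0],"roll":0},{"claw":0,"travel":[0.9,0.57,0],"roll":0}]'
python3 - <<'E'
from h import *
f=arm.grab_frame('wrist'); cv2.imwrite('pics/w2.png',f['color'])
print(comp(f,.004,.012,[.543,.163],.16)); print(comp(f,.036,.055,[.543,.163],.06))
for r in arm.cut_out(f,"blank1"):
    P,_,_=pts(f,r["region"]); print(round(r["p"],2),r["extent"],np.median(P[:,2]),rect(P[P[:,2]>.008]))
go(.543,.163,.236,101.6)
E
```

```text
(((572.928466796875, -169.2101593017578), (220.81629943847656, 319.7594909667969), 7.602040767669678), np.float64(0.012422520718667202), np.int64(33294))
(((622.474609375, -183.38937377929688), (56.39616394042969, 159.8666534423828), 7.622075080871582), np.float64(0.02415404786114206), np.int64(5208))
0.95 [435.2, 22.4, 499.3, 93.5]
0.023 755 ((593.2349243164062, -43.815277099609375), (21.454208374023438, 76.08745574951172), 17.74502182006836)
0.036 660 ((598.2617797851562, -65.61605072021484), (18.717100143432617, 42.090599060058594), 30.798965454101562)
0.066 732 ((608.2006225585938, -59.89971160888672), (13.675695419311523, 42.72709655761719), 31.600799560546875)
board z [ 0.49992061 -0.1675607   0.01224158]
time_s: 3.82
tool_pos: [0.4865, 0.0178, 0.2356]
eef_rot: [0.0, 0.633, 0.775, -0.0]
ft_force: [0.2, -0.8, 0.2]
width: 0.0934
gripper_force: 0.0
(((548.6321411132812, 137.4929656982422), (40.52362060546875, 203.38780212402344), 11.826176643371582), np.float64(0.008196496045849044), np.int64(4286))
(((542.8550415039062, 164.28204345703125), (14.520987510681152, 63.16877746582031), 12.375421524047852), np.float64(0.045971415024564644), np.int64(861))
at [0.4869 0.019  0.2353] th 101.7 roll deg 0.1 = 0.001 travel [ 5.19  3.36 -0.03] w 0.0932 t 3.9
```

View pics/w2.png

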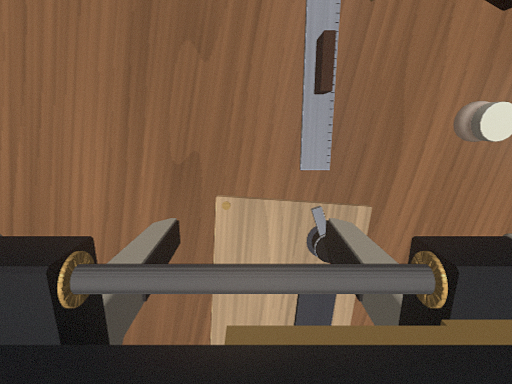

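The wrist image shows the straightedge from (320,0) to (315,170), its grip at (325,62), and the board and collar below. All the measurements agree: board centre (572.9, -169.2) mm, yaw 7.6°, wing at -66°. Next I'll grasp the grip.

```bash
python3 -m creep '[{"claw":0,"travel":[0.875,0.55,0],"roll":0},{"claw":0,"travel":[0.875,0.55,0],"roll":0},{"claw":0,"travel":[0.875,0.55,0],"roll":0},{"claw":0,"travel":[0.875,0.55,0],"roll":0},{"claw":0,"travel":[0.875,0.55,0],"roll":0},{"claw":0,"travel":[0.875,0.55,0.5],"roll":0},{"claw":0,"travel":[0,0,0.9],"roll":0},{"claw":0,"travel":[0,0,0.9],"roll":0},{"claw":0,"travel":[0,0,0.9],"roll":0},{"claw":0,"travel":[0,0,0.9],"roll":0},{"claw":0,"travel":[0,0,0.9],"roll":0},{"claw":0,"travel":[0,0,0.9],"roll":0},{"claw":0,"travel":[0,0,0.9],"roll":0},{"claw":0,"travel":[0,0,0.7],"roll":0},{"claw":0,"travel":[0,0,0.5],"roll":0},{"claw":0,"travel":[0,0,0],"roll":0}]'
python3 -c "
from h import *
go(.5429,.1643,.034,101.9)"
```

```text
time_s: 5.25
tool_pos: [0.5396, 0.1612, 0.033]
eef_rot: [-0.001, 0.632, 0.775, -0.002]
ft_force: [0.7, -0.7, -0.5]
width: 0.0931
gripper_force: 0.0
at [0.5396 0.1612 0.033 ] th 101.5 roll deg -0.4 = -0.004 travel [ 0.09  0.16 -0.04] w 0.0931 t 5.2
```

```bash
python3 -m creep '[{"claw":0,"travel":[0.09,0.15,-0.04],"roll":-0.004},{"claw":0.9,"travel":[0,0,0],"roll":0},{"claw":0.9,"travel":[0,0,0],"roll":0},{"claw":0.9,"travel":[0,0,0],"roll":0},{"claw":0.9,"travel":[0,0,0],"roll":0},{"claw":0.9,"travel":[0,0,0],"roll":0},{"claw":0.9,"travel":[0,0,0],"roll":0},{"claw":0.9,"travel":[0,0,0],"roll":0},{"claw":0.9,"travel":[0,0,0],"roll":0},{"claw":0.9,"travel":[0,0,0],"roll":0},{"claw":0.9,"travel":[0,0,0],"roll":0},{"claw":0.9,"travel":[0,0,0],"roll":0}]' 55
python3 -m creep '[{"claw":0.9,"travel":[0,0,-0.3],"roll":0},{"claw":0.9,"travel":[0,0,-0.6],"roll":0},{"claw":0.9,"travel":[0,0,-0.8],"roll":0},{"claw":0.9,"travel":[0,0,-0.8],"roll":0},{"claw":0.9,"travel":[0,0,-0.8],"roll":0},{"claw":0.9,"travel":[0,0,-0.7],"roll":0},{"claw":0.9,"travel":[0,0,0],"roll":0},{"claw":0.9,"travel":[0,0,0],"roll":0}]'
python3 - <<'E'
from h import *
f=arm.grab_frame('top')
print(comp(f,.09,.12,[.543,.163],.16));
f=arm.grab_frame('wrist'); cv2.imwrite('pics/w3.png',f['color'])
p,t,o=pose(); z0=p[2]-.034+.008
print(p,t,z0,comp(f,z0-.006,z0+.006,[.543,.163],.16)); print(comp(f,z0+.03,z0+.045,[.543,.163],.06))
for r in arm.cut_out(f,"straightedge"):
    P,_,_=pts(f,r["region"]); print(r["p"],np.median(P[:,2]),rect(P[abs(P[:,2]-z0)<.006])); A=P[abs(P[:,2]-z0)<.02]; print("plane",np.linalg.lstsq(np.c_[A[:,:2],np.ones(len(A))],A[:,2],rcond=None)[0])
E
```

```text
time_s: 6.25
tool_pos: [0.5436, 0.1657, 0.0366]
eef_rot: [-0.0, 0.63, 0.777, -0.0]
ft_force: [-1.2, 0.8, -0.2]
width: 0.0245
gripper_force: 0.0
time_s: 6.92
tool_pos: [0.5438, 0.1658, 0.137]
eef_rot: [0.0, 0.63, 0.777, 0.0]
ft_force: [-0.3, 0.1, -4.4]
width: 0.0137
gripper_force: 55.0
(((561.9755249023438, 75.1958999633789), (39.88288497924805, 80.20088958740234), 11.985382080078125), np.float64(0.09249643265511087), np.int64(288))
[0.54306586 0.16556325 0.13513167] 101.95847981271827 0.10913166838527777 (((536.7146606445312, 195.36590576171875), (13.727757453918457, 1.889068365097046), 12.145730972290039), np.float64(0.10976422628357027), np.int64(82))
(((531.0653076171875, 168.44473266601562), (9.607644081115723, 20.653762817382812), 59.109344482421875), np.float64(0.14584060579058156), np.int64(262))
0.65 0.09372523528158286 ((536.7146606445312, 195.36590576171875), (13.727757453918457, 1.889068365097046), 12.145730972290039)
plane [ 0.0069509  -0.00248211  0.09086811]
```

View pics/w3.png

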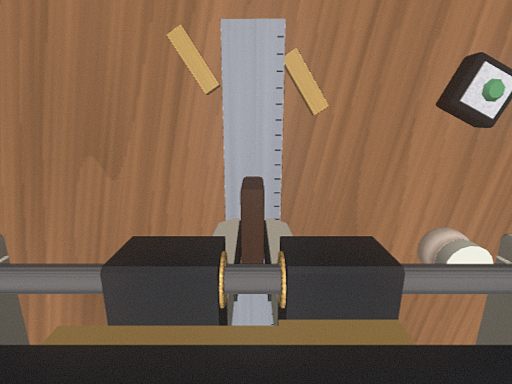

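The straightedge is held, but only near the top of its grip, because the fingers closed late. I'll set it down and regrasp lower.

```bash
python3 -m creep '[{"claw":0.9,"travel":[0,0,0.8],"roll":0},{"claw":0.9,"travel":[0,0,0.8],"roll":0},{"claw":0.9,"travel":[0,0,0.8],"roll":0},{"claw":0.9,"travel":[0,0,0.5],"roll":0},{"claw":0.9,"travel":[0,0,0.3],"roll":0},{"claw":0.9,"travel":[0,0,0.12],"roll":0},{"claw":0.9,"travel":[0,0,0],"roll":0},{"claw":0.6,"travel":[0,0,0],"roll":0},{"claw":0.6,"travel":[0,0,0],"roll":0},{"claw":0.6,"travel":[0,0,0],"roll":0},{"claw":0.6,"travel":[0,0,0],"roll":0},{"claw":0.6,"travel":[0,0,0],"roll":0},{"claw":0.6,"travel":[0,0,0.6],"roll":0},{"claw":0.6,"travel":[0,0,0],"roll":0},{"claw":0.6,"travel":[0,0,0],"roll":0}]'
python3 -m creep '[{"claw":0.95,"travel":[0,0,0],"roll":0},{"claw":0.95,"travel":[0,0,0],"roll":0},{"claw":0.95,"travel":[0,0,0],"roll":0},{"claw":0.95,"travel":[0,0,0],"roll":0},{"claw":0.95,"travel":[0,0,0],"roll":0},{"claw":0.95,"travel":[0,0,0],"roll":0},{"claw":0.95,"travel":[0,0,0],"roll":0},{"claw":0.95,"travel":[0,0,0],"roll":0},{"claw":0.95,"travel":[0,0,0],"roll":0}]' 58
```

```text
time_s: 8.32
tool_pos: [0.5433, 0.1656, 0.0384]
eef_rot: [-0.0, 0.63, 0.777, -0.0]
ft_force: [-0.9, 0.0, 0.5]
width: 0.0372
gripper_force: 0.0
time_s: 9.07
tool_pos: [0.5439, 0.1658, 0.039]
eef_rot: [0.0, 0.63, 0.777, 0.0]
ft_force: [1.0, 0.1, 4.9]
width: 0.0136
gripper_force: 58.0
```

```bash
python3 -m creep '[{"claw":0.95,"travel":[0,0,-0.3],"roll":0},{"claw":0.95,"travel":[0,0,-0.6],"roll":0},{"claw":0.95,"travel":[0,0,-0.8],"roll":0},{"claw":0.95,"travel":[0,0,-0.7],"roll":0},{"claw":0.95,"travel":[0,0,-0.2],"roll":0},{"claw":0.95,"travel":[0,0,0],"roll":0},{"claw":0.95,"travel":[0,0,0],"roll":0}]'
cat >> h.py <<'E'
def se():
    f=arm.grab_frame('wrist'); p,t,o=pose(); a=np.radians(t); ex=np.array([np.cos(a),np.sin(a)]); ey=np.array([np.sin(a),-np.cos(a)])
    for r in arm.cut_out(f,"straightedge")[:1]:
        P,_,_=pts(f,r["region"]); zz=np.median(P[:,2]); P=P[abs(P[:,2]-zz)<.006]; q=(P[:,:2]-p[:2]); print("top z",zz,"rel tool: far end",np.percentile(q@ex,99.5),"y",np.percentile(q@ey,[1,99]),rect(P), "tcp-underside",p[2]-zz+.008)
E
python3 -c "
from h import *
se()
b=np.radians(7.6);c=np.array([.5729,-.1692]);t=c+np.array([np.cos(b),np.sin(b)])*-.008
go(t[0],t[1],.1,97.6)
"
```

```text
time_s: 9.65
tool_pos: [0.5432, 0.1656, 0.1027]
eef_rot: [-0.0, 0.63, 0.777, -0.0]
ft_force: [-0.8, 0.7, -4.2]
width: 0.0133
gripper_force: 58.0
top z 0.07215154309958227 rel tool: far end 0.12837986788400882 y [-0.01961541  0.01930552] ((537.9464721679688, 188.63165283203125), (40.21122741699219, 210.88523864746094), 11.941221237182617) tcp-underside 0.03806235627147695
at [0.543  0.1655 0.1021] th 102.0 roll deg 4.4 = 0.048 travel [-13.43  -0.91   0.08] w 0.0133 t 9.8
```

```bash
python3 -m creep '[{"claw":0.95,"travel":[0,0,0],"roll":0.048},{"claw":0.95,"travel":[-0.3,-0.3,0],"roll":0},{"claw":0.95,"travel":[-0.6,-0.3,0],"roll":0},{"claw":0.95,"travel":[-0.8,-0.3,0],"roll":0},{"claw":0.95,"travel":[-0.9,0,0],"roll":0},{"claw":0.95,"travel":[-0.9,0,0],"roll":0},{"claw":0.95,"travel":[-0.9,0,0],"roll":0},{"claw":0.95,"travel":[-0.9,0,0],"roll":0},{"claw":0.95,"travel":[-0.9,0,0],"roll":0},{"claw":0.95,"travel":[-0.9,0,0],"roll":0},{"claw":0.95,"travel":[-0.9,0,0],"roll":0},{"claw":0.95,"travel":[-0.9,0,0],"roll":0},{"claw":0.95,"travel":[-0.9,0,0],"roll":0},{"claw":0.95,"travel":[-0.9,0,0],"roll":0},{"claw":0.95,"travel":[-0.9,0,0],"roll":0},{"claw":0.95,"travel":[-0.9,0,0],"roll":0},{"claw":0.95,"travel":[-0.7,0,0],"roll":0},{"claw":0.95,"travel":[-0.3,0,0],"roll":0},{"claw":0.95,"travel":[0,0,0],"roll":0},{"claw":0.95,"travel":[0,0,0],"roll":0}]'
cat >> h.py <<'E'
B=np.array([.5729,-.1692]); BA=7.6
def bw(x,y):
    a=np.radians(BA); return B+np.array([np.cos(a)*x-np.sin(a)*y,np.sin(a)*x+np.cos(a)*y])/1000
def wb(p):
    a=np.radians(BA); d=(np.asarray(p)[...,:2]-B)*1000; return np.stack([d[...,0]*np.cos(a)+d[...,1]*np.sin(a),-d[...,0]*np.sin(a)+d[...,1]*np.cos(a)],-1)
E
python3 -c "
from h import *
go(*bw(-8,1.6),.0555,97.6)
se()
f=arm.grab_frame('wrist'); cv2.imwrite('pics/w4.png',f['color'])
"
```

```text
time_s: 11.42
tool_pos: [0.5656, -0.1716, 0.103]
eef_rot: [-0.001, 0.658, 0.753, -0.0]
ft_force: [-0.4, 0.6, -4.8]
width: 0.0137
gripper_force: 58.0
at [ 0.5656 -0.1716  0.103 ] th 97.6 roll deg 0.0 = 0.001 travel [ 0.12 -0.02  1.9 ] w 0.0137 t 11.4
top z 0.07250338681314503 rel tool: far end 0.12753525654405817 y [-0.01998265  0.01885497] ((562.0591430664062, -148.66952514648438), (40.1807861328125, 211.42950439453125), 7.556837558746338) tcp-underside 0.03869580514218161
```

View pics/w4.png

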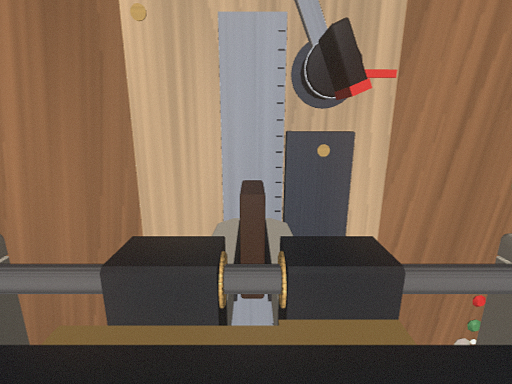

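```bash
python3 -m creep '[{"claw":0.95,"travel":[0.12,0,0.3],"roll":0},{"claw":0.95,"travel":[0,0,0.6],"roll":0},{"claw":0.95,"travel":[0,0,0.5],"roll":0},{"claw":0.95,"travel":[0,0,0.4],"roll":0},{"claw":0.95,"travel":[0,0,0.2],"roll":0},{"claw":0.95,"travel":[0,0,0.05],"roll":0},{"claw":0.95,"travel":[0,0,0],"roll":0},{"claw":0.95,"travel":[0,0,0],"roll":0}]'
python3 -m creep '[{"claw":0.95,"travel":[0,0.1,0],"roll":0},{"claw":0.95,"travel":[0,0.1,0],"roll":0},{"claw":0.95,"travel":[0,0.05,0],"roll":0},{"claw":0.95,"travel":[0,0,0],"roll":0}]'
python3 -c "
from h import *
go(*bw(0,1.6),.0505,97.6);print(arm.get_obs()['ft_force']);se()"
```

```text
time_s: 12.23
tool_pos: [0.566, -0.1689, 0.0528]
eef_rot: [0.0, 0.658, 0.753, 0.0]
ft_force: [-0.4, 0.1, -4.3]
width: 0.0136
gripper_force: 58.0
time_s: 12.57
tool_pos: [0.5724, -0.168, 0.0526]
eef_rot: [0.0, 0.658, 0.753, 0.0]
ft_force: [0.9, -0.2, -3.7]
width: 0.0136
gripper_force: 58.0
at [ 0.5724 -0.168   0.0526] th 97.6 roll deg 0.0 = 0.000 travel [0.01 0.01 0.08] w 0.0136 t 12.6
[ 0.85349059 -0.17396415 -3.74220222]
top z 0.02200846422430619 rel tool: far end 0.12812465171794807 y [-0.01942209  0.01926724] ((569.0081787109375, -144.89816284179688), (40.096927642822266, 211.34368896484375), 7.614870548248291) tcp-underside 0.03848973473857806
```

```bash
python3 -m creep '[{"claw":0.95,"travel":[0,0,0.06],"roll":0},{"claw":0.95,"travel":[0,0,0],"roll":0}]'
python3 -m creep '[{"claw":0.95,"travel":[0,0.03,0],"roll":0},{"claw":0.95,"travel":[0,0.03,0],"roll":0},{"claw":0.95,"travel":[0,0,0],"roll":0}]'
python3 -m creep '[{"claw":0.95,"travel":[0,0.03,0],"roll":0},{"claw":0.95,"travel":[0,0,0],"roll":0}]'
python3 -m creep '[{"claw":0.95,"travel":[0,0.03,0],"roll":0},{"claw":0.95,"travel":[0,0,0],"roll":0}]'
```

```text
time_s: 12.83
tool_pos: [0.5722, -0.168, 0.0511]
eef_rot: [0.0, 0.658, 0.753, 0.0]
ft_force: [1.0, 0.0, -2.2]
width: 0.0138
gripper_force: 58.0
time_s: 13.08
tool_pos: [0.5732, -0.1679, 0.0511]
eef_rot: [-0.0, 0.658, 0.753, -0.0]
ft_force: [-6.7, -1.0, 2.3]
width: 0.0138
gripper_force: 58.0
time_s: 13.25
tool_pos: [0.5733, -0.1679, 0.0511]
eef_rot: [-0.001, 0.659, 0.753, -0.001]
ft_force: [-13.5, -0.6, 6.8]
width: 0.0132
gripper_force: 58.0
time_s: 13.42
tool_pos: [0.5734, -0.1679, 0.0512]
eef_rot: [-0.002, 0.659, 0.753, -0.002]
ft_force: [-20.7, -1.4, 12.2]
width: 0.0136
gripper_force: 58.0
```

```bash
python3 -m creep '[{"claw":0.95,"travel":[0,-0.06,0],"roll":0},{"claw":0.95,"travel":[0,0,0.02],"roll":0},{"claw":0.6,"travel":[0,0,0],"roll":0},{"claw":0.6,"travel":[0,0,0],"roll":0},{"claw":0.6,"travel":[0,0,0],"roll":0},{"claw":0.6,"travel":[0,0,0],"roll":0},{"claw":0.6,"travel":[0,0,0],"roll":0},{"claw":0.6,"travel":[0,0,-0.3],"roll":0},{"claw":0.6,"travel":[0,0,-0.8],"roll":0},{"claw":0.6,"travel":[0,0,-0.8],"roll":0},{"claw":0.6,"travel":[0,0,-0.9],"roll":0},{"claw":0.6,"travel":[0,0,-0.9],"roll":0},{"claw":0.6,"travel":[0,0,-0.9],"roll":0},{"claw":0.6,"travel":[-0.9,0,-0.9],"roll":0},{"claw":0.6,"travel":[-0.9,0,-0.9],"roll":0},{"claw":0.6,"travel":[-0.9,0,0],"roll":0},{"claw":0.6,"travel":[-0.9,0,0],"roll":0},{"claw":0.6,"travel":[-0.9,0,0],"roll":0},{"claw":0.6,"travel":[-0.9,0,0],"roll":0},{"claw":0.6,"travel":[0,0,0],"roll":0}]'
python3 - <<'E'
from h import *
f=arm.grab_frame('wrist'); cv2.imwrite('pics/w5.png',f['color'])
for r in arm.cut_out(f,"straightedge")[:1]:
    P,_,_=pts(f,r["region"]); P=P[abs(P[:,2]-.02)<.006]; R=rect(P); print(R,wb(np.array(R[0])/1000), "z",np.median(P[:,2]))
    q=wb(P); print(np.percentile(q,[.5,99.5],axis=0))
print(comp(f,.007,.03,B,.3)); r=comp(f,.0215,.029,bw(47.5,-20),.12); print(r,wb(np.array(r[0][0])/1000))
for r in arm.cut_out(f,"collar")[:1]:
    P,_,_=pts(f,r["region"]); R=rect(P[P[:,2]>.066]); print(R)
go(*bw(0,0),.2,97.6)
E
```

```text
time_s: 15.08
tool_pos: [0.5913, -0.3047, 0.2105]
eef_rot: [0.0, 0.659, 0.752, -0.0]
ft_force: [0.1, -0.5, -0.0]
width: 0.037
gripper_force: 0.0
((577.9457397460938, -205.6002655029297), (40.33300018310547, 185.73880004882812), 7.482659816741943) [  0.18724793 -36.74784016] z 0.02032338651259194
[[ -19.7534165  -128.04480035]
 [  19.7332731    55.56274207]]
(((579.4242553710938, -219.36692810058594), (220.59365844726562, 219.34446716308594), 7.482215881347656), np.float64(0.012858549042717993), np.int64(34731))
(((621.8598022460938, -185.2765655517578), (57.88577651977539, 154.82569885253906), 7.615698337554932), np.float64(0.02426152139766835), np.int64(7245)) [ 46.40348831 -22.41058832]
at [ 0.5914 -0.3014  0.2106] th 97.6 roll deg 0.0 = 0.000 travel [ 5.34 -0.03  0.42] w 0.0373 t 15.2
```

View pics/w5.png

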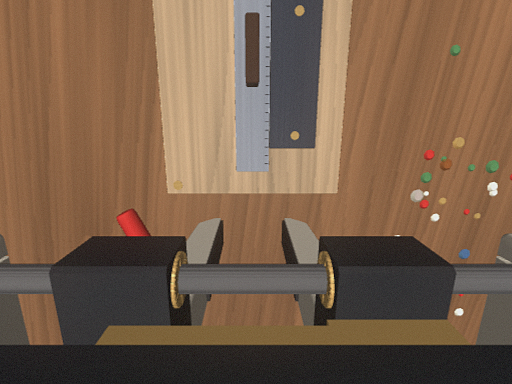

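The near end reads board y -129.6, so it is centred to about 1 mm and flush, lying between (252,0) and (252,170) beside the fence. Next is the collar.

```bash
python3 -m creep '[{"claw":0.6,"travel":[0,0,0],"roll":-0.0667},{"claw":0.6,"travel":[0,0,0],"roll":-0.0667},{"claw":0.6,"travel":[0,0,0],"roll":-0.0667},{"claw":0.6,"travel":[0,0,0],"roll":-0.0667},{"claw":0.6,"travel":[0.79,0.57,0],"roll":0},{"claw":0.6,"travel":[0.79,0.57,0],"roll":0},{"claw":0.6,"travel":[0.79,0.57,0.3],"roll":0},{"claw":0.6,"travel":[0.79,0.57,0.4],"roll":0},{"claw":0.6,"travel":[0.79,0.57,0.4],"roll":0},{"claw":0.6,"travel":[0.79,0.57,0.4],"roll":0},{"claw":0.6,"travel":[0.79,0.57,0.4],"roll":0},{"claw":0.6,"travel":[0.79,0.57,0.4],"roll":0},{"claw":0.6,"travel":[0.79,0.57,0.4],"roll":0},{"claw":0.6,"travel":[0.79,0.57,0.4],"roll":0},{"claw":0.6,"travel":[0,0,0],"roll":0}]'
python3 - <<'E'
from h import *
go(*bw(50,105),.063,121.6)
f=arm.grab_frame('top')
P,u,v=pts(f); c=bw(50,105); m=(P[:,2]>.06)&(P[:,2]<.08)&(np.hypot(*(P[:,:2]-c).T)<.04); print(m.sum(), rect(P[m]) if m.sum()>5 else 0)
E
```

```text
time_s: 16.48
tool_pos: [0.6082, -0.0543, 0.1313]
eef_rot: [-0.001, 0.486, 0.874, 0.0]
ft_force: [-0.5, -0.1, -1.2]
width: 0.0369
gripper_force: 0.0
at [ 0.6082 -0.0543  0.1313] th 121.8 roll deg 0.2 = 0.003 travel [-0.15 -0.07  2.73] w 0.0369 t 16.5
0 0
```

```bash
python3 -m creep '[{"claw":0.6,"travel":[-0.15,-0.07,0.3],"roll":0},{"claw":0.6,"travel":[0,0,0.6],"roll":0},{"claw":0.6,"travel":[0,0,0.7],"roll":0},{"claw":0.6,"travel":[0,0,0.6],"roll":0},{"claw":0.6,"travel":[0,0,0.4],"roll":0},{"claw":0.6,"travel":[0,0,0.13],"roll":0},{"claw":0.6,"travel":[0,0,0],"roll":0},{"claw":0.95,"travel":[0,0,0],"roll":0},{"claw":0.95,"travel":[0,0,0],"roll":0},{"claw":0.95,"travel":[0,0,0],"roll":0},{"claw":0.95,"travel":[0,0,0],"roll":0},{"claw":0.95,"travel":[0,0,0],"roll":0},{"claw":0.95,"travel":[0,0,0],"roll":0},{"claw":0.95,"travel":[0,0,0],"roll":0},{"claw":0.95,"travel":[0,0,0],"roll":0},{"claw":0.95,"travel":[0,0,0],"roll":0}]' 35
python3 -c "
from h import *
go(*bw(50,105),.063,187.6)
print(arm.get_obs()['ft_force'],arm.get_obs()['ft_torque'])"
```

```text
time_s: 17.87
tool_pos: [0.6108, -0.0622, 0.0654]
eef_rot: [0.001, 0.487, 0.873, 0.001]
ft_force: [10.6, 6.2, -1.5]
width: 0.0116
gripper_force: 35.0
at [ 0.6108 -0.0622  0.0654] th 121.7 roll deg -65.9 = -0.733 travel [0.07 0.16 0.1 ] w 0.0116 t 17.9
[10.64172349  6.22866346 -1.45505705] [ 0.702038   -1.63856969 -0.11822234]
```

```bash
python3 -m creep '[{"claw":0.7,"travel":[0,0,0],"roll":0},{"claw":0.7,"travel":[0,0,0],"roll":0},{"claw":0.7,"travel":[0,0,0],"roll":0},{"claw":0.7,"travel":[0.17,0.05,0.06],"roll":0},{"claw":0.7,"travel":[0,0,0],"roll":0},{"claw":0.95,"travel":[0,0,0],"roll":0},{"claw":0.95,"travel":[0,0,0],"roll":0},{"claw":0.95,"travel":[0,0,0],"roll":0},{"claw":0.95,"travel":[0,0,0],"roll":0},{"claw":0.95,"travel":[0,0,0],"roll":0},{"claw":0.95,"travel":[0,0,0],"roll":0}]' 35
python3 -c "
from h import *
go(*bw(50,105),.063,121.7)
print(arm.get_obs()['ft_force'],arm.get_obs()['ft_torque'])"
```

```text
time_s: 18.78
tool_pos: [0.6086, -0.0584, 0.0632]
eef_rot: [0.0, 0.487, 0.873, 0.0]
ft_force: [3.6, 2.2, -0.3]
width: 0.012
gripper_force: 35.0
at [ 0.6086 -0.0584  0.0632] th 121.6 roll deg -0.1 = -0.001 travel [-0.   -0.01  0.01] w 0.0120 t 18.8
[ 3.56069887  2.18108961 -0.30568818] [ 0.41782966 -0.85605376 -0.08915622]
```

```bash
python3 -m creep '[{"claw":0.95,"travel":[0,0,0],"roll":-0.0333},{"claw":0.95,"travel":[0,0,0],"roll":-0.0333},{"claw":0.95,"travel":[0,0,0],"roll":-0.0333},{"claw":0.95,"travel":[0,0,0],"roll":-0.0333},{"claw":0.95,"travel":[0,0,0],"roll":-0.0333},{"claw":0.95,"travel":[0,0,0],"roll":-0.0333},{"claw":0.95,"travel":[0,0,0],"roll":-0.0333},{"claw":0.95,"travel":[0,0,0],"roll":-0.0333},{"claw":0.95,"travel":[0,0,0],"roll":-0.0333},{"claw":0.95,"travel":[0,0,0],"roll":-0.0333},{"claw":0.95,"travel":[0,0,0],"roll":-0.0333}]'
python3 -c "
from h import *
go(*bw(50,105),.063,187.6)
print(arm.get_obs()['ft_force'],arm.get_obs()['ft_torque'])"
python3 -m creep '[{"claw":0.95,"travel":[0,0,0],"roll":-0.0333},{"claw":0.95,"travel":[0,0,0],"roll":-0.0333},{"claw":0.95,"travel":[0,0,0],"roll":-0.0333},{"claw":0.95,"travel":[0,0,0],"roll":-0.0333},{"claw":0.95,"travel":[0,0,0],"roll":-0.0333},{"claw":0.95,"travel":[0,0,0],"roll":-0.0333},{"claw":0.95,"travel":[0,0,0],"roll":-0.0333},{"claw":0.95,"travel":[0,0,0],"roll":-0.0333},{"claw":0.95,"travel":[0,0,0],"roll":-0.0333},{"claw":0.95,"travel":[0,0,0],"roll":-0.0333},{"claw":0.95,"travel":[0,0,0],"roll":0}]'
python3 -c "
from h import *
go(*bw(50,105),.063,187.6)
print(arm.get_obs()['ft_force'],arm.get_obs()['ft_torque'])"
```

```text
time_s: 19.7
tool_pos: [0.6084, -0.0587, 0.0632]
eef_rot: [-0.0, 0.219, 0.976, -0.0]
ft_force: [2.0, 0.7, -0.3]
width: 0.0113
gripper_force: 35.0
at [ 0.6084 -0.0587  0.0632] th 154.8 roll deg -32.8 = -0.365 travel [-0.01  0.01  0.01] w 0.0113 t 19.7
[ 1.9860728   0.66080607 -0.26387532] [ 0.04785585 -0.32525482 -0.10372305]
time_s: 20.62
tool_pos: [0.6083, -0.059, 0.0632]
eef_rot: [-0.0, -0.041, 0.999, -0.0]
ft_force: [1.1, -4.3, 0.4]
width: 0.0116
gripper_force: 35.0
at [ 0.6083 -0.059   0.0632] th 184.7 roll deg -2.9 = -0.032 travel [-0.01  0.02  0.01] w 0.0116 t 20.6
[ 1.09743338 -4.34072981  0.37555401] [-0.5612705  -0.12948935  0.04892789]
```

```bash
python3 -m creep '[{"claw":0.95,"travel":[0,0,0],"roll":-0.016},{"claw":0.95,"travel":[0,0,0],"roll":-0.016},{"claw":0.95,"travel":[0,0,0],"roll":0}]'
python3 -c "
from h import *
go(*bw(50,105),.063,187.6)
print(arm.get_obs()['ft_force'],arm.get_obs()['ft_torque'])"
python3 -m creep '[{"claw":0.95,"travel":[0,0,0],"roll":-0.016},{"claw":0.95,"travel":[0,0,0],"roll":0}]'
python3 -c "
from h import *
go(*bw(50,105),.063,187.6)
print(arm.get_obs()['ft_force'],arm.get_obs()['ft_torque'])"
```

```text
time_s: 20.87
tool_pos: [0.6083, -0.059, 0.0632]
eef_rot: [-0.0, -0.065, 0.998, -0.0]
ft_force: [0.7, -5.4, -0.2]
width: 0.0117
gripper_force: 35.0
at [ 0.6083 -0.059   0.0632] th 187.4 roll deg -0.2 = -0.002 travel [-0.01  0.02  0.01] w 0.0117 t 20.9
[ 0.72590582 -5.41356959 -0.24657475] [-0.89689499 -0.14912824 -0.01986589]
time_s: 21.03
tool_pos: [0.6083, -0.059, 0.0632]
eef_rot: [-0.0, -0.077, 0.997, -0.0]
ft_force: [-0.6, -5.7, 0.1]
width: 0.0117
gripper_force: 35.2
at [ 0.6083 -0.059   0.0632] th 188.8 roll deg 1.2 = 0.014 travel [-0.01  0.02  0.01] w 0.0117 t 21.0
[-0.61495932 -5.70233123  0.08679985] [-0.86437677 -0.1695647  -0.4615129 ]
```

```bash
python3 -m creep '[{"claw":0.95,"travel":[0,0,0],"roll":-0.01},{"claw":0.95,"travel":[0,0,0],"roll":0},{"claw":0.6,"travel":[0,0,0],"roll":0},{"claw":0.6,"travel":[0,0,0],"roll":0},{"claw":0.6,"travel":[0,0,0],"roll":0},{"claw":0.6,"travel":[0,0,0],"roll":0},{"claw":0.6,"travel":[0,0,0],"roll":0},{"claw":0.6,"travel":[0,0,-0.4],"roll":0},{"claw":0.6,"travel":[0,0,-0.8],"roll":0},{"claw":0.6,"travel":[0,0,-1],"roll":0},{"claw":0.6,"travel":[0,0,-1],"roll":0},{"claw":0.6,"travel":[0,0,-1],"roll":0},{"claw":0.6,"travel":[-1,0,-1],"roll":0},{"claw":0.6,"travel":[-1,0,-1],"roll":0},{"claw":0.6,"travel":[-1,0,0],"roll":0},{"claw":0.6,"travel":[-1,0,0],"roll":0},{"claw":0.6,"travel":[-1,0,0],"roll":0},{"claw":0.6,"travel":[0,0,0],"roll":0}]'
python3 - <<'E'
from h import *
f=arm.grab_frame('wrist'); cv2.imwrite('pics/w6.png',f['color'])
P,u,v=pts(f); m=(P[:,2]>.066)&(P[:,2]<.08)&(np.hypot(*(P[:,:2]-bw(50,105)).T)<.04); print(rect(P[m]))
m=(P[:,2]>.026)&(P[:,2]<.036)&(np.hypot(*(P[:,:2]-bw(12,105)).T)<.035); print('finger',rect(P[m]))
for r in arm.cut_out(f,"straightedge")[:1]:
    Q,_,_=pts(f,r["region"]); Q=Q[abs(Q[:,2]-.02)<.005]; print(rect(Q),np.percentile(wb(Q),[.5,99.5],axis=0))
p,t,o=pose();print(p,t)
E
```

```text
time_s: 22.53
tool_pos: [0.7341, -0.0365, 0.2177]
eef_rot: [-0.0, -0.086, 0.996, 0.0]
ft_force: [-0.2, -0.6, -1.1]
width: 0.0371
gripper_force: 0.0
((608.53466796875, -58.822242736816406), (42.7281494140625, 12.145845413208008), 8.011290550231934)
finger ((565.8062744140625, -64.39967346191406), (30.238370895385742, 13.984274864196777), 7.531966686248779)
((574.66845703125, -168.57272338867188), (39.706787109375, 260.8173522949219), 8.427114486694336) [[ -18.50525795 -127.86504661]
 [  19.57096447  129.74139564]]
[ 0.73176944 -0.03705375  0.21801423] 189.82170425141837
```

View pics/w6.png

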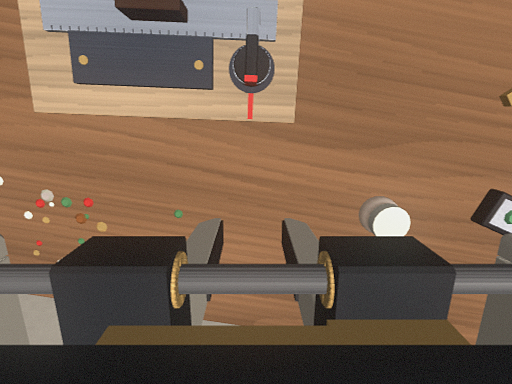

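The collar is locked: the red end at (250,78) is in line with the red mark, the finger lies over the straightedge, and the wing reads 8° against 7.6°. On to the blanks.

```bash
python3 -m creep '[{"claw":0.6,"travel":[0,0,-0.3],"roll":0.077},{"claw":0.6,"travel":[0,0,-0.3],"roll":0.077},{"claw":0.6,"travel":[0,0,-0.3],"roll":0.077},{"claw":0.6,"travel":[0,0,-0.3],"roll":0.077},{"claw":0.6,"travel":[0,0,-0.3],"roll":0.077},{"claw":0.6,"travel":[0,0,-0.3],"roll":0.077},{"claw":0.6,"travel":[0,0,-0.3],"roll":0.077},{"claw":0.6,"travel":[0,0,-0.3],"roll":0.077},{"claw":0.6,"travel":[0,0,0],"roll":0.077},{"claw":0.6,"travel":[0,0,0],"roll":0.077},{"claw":0.6,"travel":[0,0,0],"roll":0.077},{"claw":0.6,"travel":[0,0,0],"roll":0.077},{"claw":0.6,"travel":[0,0,0],"roll":0.077}]'
python3 -m creep '[{"claw":0.6,"travel":[0.88,-0.7,0],"roll":0},{"claw":0.6,"travel":[0.88,-0.7,0],"roll":0},{"claw":0.6,"travel":[0.88,-0.7,0],"roll":0},{"claw":0.6,"travel":[0.88,-0.7,0],"roll":0},{"claw":0.6,"travel":[0.88,-0.7,0],"roll":0},{"claw":0.6,"travel":[0.88,-0.7,0],"roll":0},{"claw":0.6,"travel":[0.88,-0.7,0],"roll":0},{"claw":0.6,"travel":[0.88,-0.7,0],"roll":0},{"claw":0.6,"travel":[0.88,-0.7,0],"roll":0},{"claw":0.6,"travel":[0.88,-0.7,0],"roll":0},{"claw":0.6,"travel":[0,0,0],"roll":0}]'
cat >> h.py <<'E'
def blanks(cam='wrist',zlo=.007,zhi=.019,save=None):
    f=arm.grab_frame(cam)
    if save: cv2.imwrite(save,f['color'])
    h=cv2.cvtColor(f['color'],cv2.COLOR_BGR2HSV); P,u,v=pts(f)
    hh=h[v,u]; m=(P[:,2]>zlo)&(P[:,2]<zhi)&(hh[:,0]>15)&(hh[:,0]<30)&(hh[:,1]>110)
    im=np.zeros(f["depth"].shape,np.uint8); im[v[m],u[m]]=1
    n,l,s,_=cv2.connectedComponentsWithStats(im)
    for k in range(1,n):
        if s[k,4]<40: continue
        q=P[m&(l[v,u]==k)]; (cx,cy),(w,hh_),a=rect(q)
        if w<hh_: a-=90
        print(cam,"px",s[k,:2],"c %.1f %.1f"%(cx,cy),"L %.1f W %.1f yaw %.1f z %.4f n %d"%(max(w,hh_),min(w,hh_),(a+90)%180-90,np.median(q[:,2]),len(q)))
E
python3 -c "
from h import *
blanks(save='pics/w7.png');go(.5,.2,.25,100);blanks('top')"
```

```text
time_s: 23.72
tool_pos: [0.7306, -0.0375, 0.2792]
eef_rot: [0.0, 0.647, 0.762, 0.0]
ft_force: [0.0, -0.0, 0.2]
width: 0.0373
gripper_force: 0.0
time_s: 24.63
tool_pos: [0.5186, 0.152, 0.2795]
eef_rot: [0.0, 0.644, 0.765, 0.001]
ft_force: [-0.5, 0.1, 0.3]
width: 0.0374
gripper_force: 0.0
wrist px [247   0] c 486.8 368.6 L 19.9 W 16.3 yaw -41.5 z 0.0121 n 157
wrist px [213  54] c 465.7 272.9 L 59.8 W 15.6 yaw -45.1 z 0.0123 n 517
wrist px [287  66] c 569.2 275.6 L 59.5 W 15.9 yaw -45.1 z 0.0122 n 517
at [0.5199 0.1509 0.2794] th 99.8 roll deg -0.2 = -0.002 travel [ 2.07 -0.44  1.18] w 0.0374 t 24.7
```

View pics/w7.png

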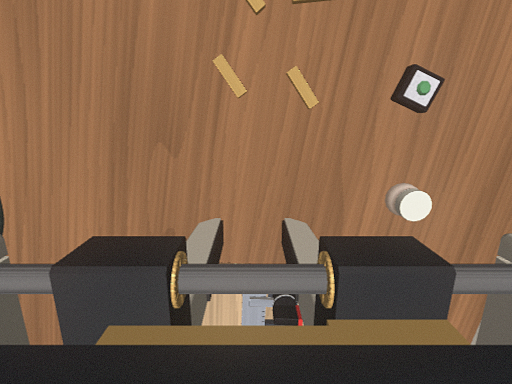

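The wrist image shows blanks at (229,76) and (303,88), and parts of the other two at the top edge. I'm fetching the one at (465.7, 272.9), yaw -45.

```bash
python3 -m creep '[{"claw":0.6,"travel":[0,0,0],"roll":-0.078},{"claw":0.6,"travel":[0,0,0],"roll":-0.078},{"claw":0.6,"travel":[0,0,0],"roll":-0.078},{"claw":0.6,"travel":[0,0,0],"roll":-0.078},{"claw":0.6,"travel":[0,0,0],"roll":-0.078},{"claw":0.6,"travel":[0.8,0.3,0.9],"roll":0},{"claw":0.6,"travel":[0.8,0.3,0.9],"roll":0},{"claw":0.6,"travel":[0.8,0.3,0.9],"roll":0},{"claw":0.6,"travel":[0.8,0.3,0.9],"roll":0},{"claw":0.6,"travel":[0.8,0.3,0.9],"roll":0},{"claw":0.6,"travel":[0.8,0.3,0.9],"roll":0},{"claw":0.6,"travel":[0.2,0.1,0.9],"roll":0},{"claw":0.6,"travel":[0,0,0.9],"roll":0},{"claw":0.6,"travel":[0,0,0.9],"roll":0},{"claw":0.6,"travel":[0,0,0],"roll":0}]'
python3 -c "
from h import *
go(.4657,.2729,.020,135)"
```

```text
time_s: 25.98
tool_pos: [0.4662, 0.2707, 0.0714]
eef_rot: [-0.002, 0.384, 0.923, -0.002]
ft_force: [-1.2, -0.6, -1.7]
width: 0.0374
gripper_force: 0.0
at [0.4662 0.2707 0.0714] th 134.8 roll deg -0.2 = -0.002 travel [0.08 0.05 2.06] w 0.0374 t 26.0
```

```bash
python3 -m creep '[{"claw":0.6,"travel":[0.04,0.03,0.4],"roll":0},{"claw":0.6,"travel":[0,0,0.7],"roll":0},{"claw":0.6,"travel":[0,0,0.6],"roll":0},{"claw":0.6,"travel":[0,0,0.3],"roll":0},{"claw":0.6,"travel":[0,0,0],"roll":0},{"claw":0.95,"travel":[0,0,0],"roll":0},{"claw":0.95,"travel":[0,0,0],"roll":0},{"claw":0.95,"travel":[0,0,0],"roll":0},{"claw":0.95,"travel":[0,0,0],"roll":0},{"claw":0.95,"travel":[0,0,0],"roll":0},{"claw":0.95,"travel":[0,0,0],"roll":0}]' 50
python3 -c "
from h import *
go(.4657,.2729,.020,135)
f=arm.grab_frame('wrist');cv2.imwrite('pics/w8.png',f['color'])"
python3 -m creep '[{"claw":0.95,"travel":[0,0,-0.4],"roll":0},{"claw":0.95,"travel":[0,0,-0.8],"roll":0},{"claw":0.95,"travel":[0,0,-0.8],"roll":-0.0725},{"claw":0.95,"travel":[0,0,-0.8],"roll":-0.0725},{"claw":0.95,"travel":[0,0,-0.6],"roll":-0.0725},{"claw":0.95,"travel":[0,0,0],"roll":-0.0725},{"claw":0.95,"travel":[0,0,0],"roll":-0.0725},{"claw":0.95,"travel":[0,0,0],"roll":-0.0725},{"claw":0.95,"travel":[0,0,0],"roll":-0.0725},{"claw":0.95,"travel":[0,0,0],"roll":-0.075},{"claw":0.95,"travel":[0,0,0],"roll":0},{"claw":0.95,"travel":[0,0,0],"roll":0}]'
python3 -c "
from h import *
go(*bw(-54,-84),.12,187.6)
f=arm.grab_frame('wrist');cv2.imwrite('pics/w8.png',f['color'])"
```

```text
time_s: 26.9
tool_pos: [0.4678, 0.2736, 0.0265]
eef_rot: [0.0, 0.384, 0.923, 0.0]
ft_force: [0.4, -0.3, 6.1]
width: 0.0144
gripper_force: 50.0
at [0.4678 0.2736 0.0265] th 134.8 roll deg -0.2 = -0.002 travel [ 0.04 -0.08  0.26] w 0.0144 t 26.9
time_s: 27.95
tool_pos: [0.4674, 0.2735, 0.1111]
eef_rot: [0.0, -0.061, 0.998, 0.0]
ft_force: [-0.1, 0.6, -0.5]
width: 0.0143
gripper_force: 50.0
at [0.4674 0.2735 0.1111] th 187.0 roll deg -0.6 = -0.006 travel [  0.32 -21.47  -0.36] w 0.0143 t 27.9
```

View pics/w8.png

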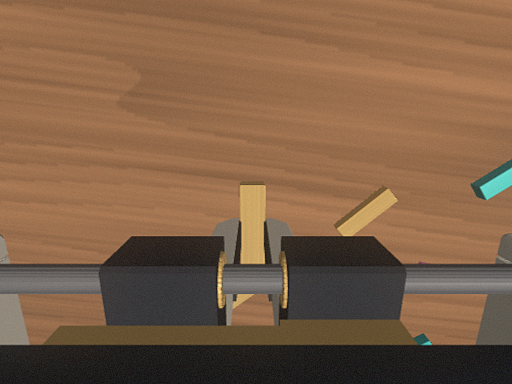

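The blank is held straight, at (252,220). I'll measure how it sits in the jaws.

```bash
cat >> h.py <<'E'
def held():
    f=arm.grab_frame('wrist'); p,t,o=pose(); a=np.radians(t); ex=np.array([np.cos(a),np.sin(a)]); ey=np.array([np.sin(a),-np.cos(a)])
    P,u,v=pts(f); h=cv2.cvtColor(f['color'],cv2.COLOR_BGR2HSV)[v,u]; q=(P[:,:2]-p[:2]); X=q@ex*1000; Y=q@ey*1000; dz=P[:,2]-p[2]
    m=(X>5)&(X<60)&(abs(Y)<25)&(dz>-.03)&(dz<.01)&(h[:,0]>15)&(h[:,0]<30)&(h[:,1]>110)
    if m.sum()<20: print("not seen",m.sum()); return
    zt=np.percentile(dz[m],80); m&=abs(dz-zt)<.004
    r=cv2.minAreaRect(np.c_[X,Y][m].astype(np.float32)); print("n",m.sum(),"far end",np.percentile(X[m],99.5),"Y",np.percentile(Y[m],[1,50,99]),"top rel tcp",zt,r)
E
python3 -c "
from h import *
held()"
```

```text
n 1087 far end 31.74438933545566 Y [-7.59007488 -0.15602022  7.8794006 ] top rel tcp -0.013717711684575001 ((18.490680694580078, 0.19593477249145508), (26.870777130126953, 15.62098503112793), 0.5370541214942932)
```

```bash
python3 -m creep '[{"claw":0.95,"travel":[0.2,-0.4,-0.2],"roll":-0.006},{"claw":0.95,"travel":[0.2,-0.8,-0.2],"roll":0},{"claw":0.95,"travel":[0,-0.95,0],"roll":0},{"claw":0.95,"travel":[0,-0.95,0],"roll":0},{"claw":0.95,"travel":[0,-0.95,0],"roll":0},{"claw":0.95,"travel":[0,-0.95,0],"roll":0},{"claw":0.95,"travel":[0,-0.95,0],"roll":0},{"claw":0.95,"travel":[0,-0.95,0],"roll":0},{"claw":0.95,"travel":[0,-0.95,0],"roll":0},{"claw":0.95,"travel":[0,-0.95,0],"roll":0},{"claw":0.95,"travel":[0,-0.95,0],"roll":0},{"claw":0.95,"travel":[0,-0.95,0],"roll":0},{"claw":0.95,"travel":[0,-0.95,0],"roll":0},{"claw":0.95,"travel":[0,-0.95,0],"roll":0},{"claw":0.95,"travel":[0,-0.95,0],"roll":0}]'
python3 -m creep '[{"claw":0.95,"travel":[0,-0.95,0],"roll":0},{"claw":0.95,"travel":[0,-0.95,0],"roll":0},{"claw":0.95,"travel":[0,-0.95,0],"roll":0},{"claw":0.95,"travel":[0,-0.95,0],"roll":0},{"claw":0.95,"travel":[0,-0.95,0],"roll":0},{"claw":0.95,"travel":[0,-0.95,0],"roll":0},{"claw":0.95,"travel":[0,-0.95,0],"roll":0},{"claw":0.95,"travel":[0,-0.95,0],"roll":0},{"claw":0.95,"travel":[0,-0.4,0],"roll":0},{"claw":0.95,"travel":[0,0,0],"roll":0},{"claw":0.95,"travel":[0,0,0],"roll":0}]'
python3 -c "
from h import *
held();go(*bw(-56,-84),.039,187.6);print(arm.get_obs()['ft_force'])"
```

```text
time_s: 29.3
tool_pos: [0.5027, -0.065, 0.1211]
eef_rot: [0.0, -0.067, 0.998, -0.0]
ft_force: [0.2, 0.2, -0.7]
width: 0.0141
gripper_force: 50.0
time_s: 30.22
tool_pos: [0.5299, -0.2616, 0.1207]
eef_rot: [-0.0, -0.067, 0.998, 0.0]
ft_force: [0.9, 0.6, -1.3]
width: 0.0141
gripper_force: 50.0
n 1067 far end 31.918100811222295 Y [-8.04847658 -0.640616    7.23086131] top rel tcp -0.013857705620918889 ((18.539398193359375, -0.3681678771972656), (15.665184020996094, 27.04962921142578), 89.81548309326172)
at [ 0.53   -0.261   0.1207] th 187.7 roll deg 0.1 = 0.002 travel [0.05 0.05 3.27] w 0.0142 t 30.3
[ 0.58108562  0.70356202 -1.17709787]
```

```bash
python3 -m creep '[{"claw":0.95,"travel":[0.05,0.05,0.6],"roll":0},{"claw":0.95,"travel":[0,0,0.9],"roll":0},{"claw":0.95,"travel":[0,0,0.9],"roll":0},{"claw":0.95,"travel":[0,0,0.6],"roll":0},{"claw":0.95,"travel":[0,0,0.28],"roll":0},{"claw":0.95,"travel":[0,0,0],"roll":0},{"claw":0.95,"travel":[0,0,0],"roll":0},{"claw":0.95,"travel":[-0.1,0,0],"roll":0},{"claw":0.95,"travel":[-0.1,0,0],"roll":0},{"claw":0.95,"travel":[-0.05,0,0],"roll":0},{"claw":0.95,"travel":[0,0,0],"roll":0}]'
python3 -m creep '[{"claw":0.95,"travel":[-0.03,0,0],"roll":0},{"claw":0.95,"travel":[0,0,0],"roll":0}]'
python3 -m creep '[{"claw":0.95,"travel":[-0.03,0,0],"roll":0},{"claw":0.95,"travel":[0,0,0],"roll":0}]'
python3 -c "
from h import *
go(*bw(-48.2,-84),.0377,187.6)"
```

```text
time_s: 31.18
tool_pos: [0.5355, -0.2596, 0.0389]
eef_rot: [0.0, -0.068, 0.998, -0.0]
ft_force: [-0.1, 0.6, -1.4]
width: 0.0152
gripper_force: 49.9
time_s: 31.35
tool_pos: [0.5358, -0.2596, 0.0386]
eef_rot: [-0.0, -0.068, 0.998, 0.0]
ft_force: [-0.6, -0.3, -1.3]
width: 0.0148
gripper_force: 49.9
time_s: 31.52
tool_pos: [0.5359, -0.2596, 0.0385]
eef_rot: [-0.001, -0.068, 0.998, 0.0]
ft_force: [-6.4, -0.9, 1.8]
width: 0.0152
gripper_force: 49.9
at [ 0.5359 -0.2596  0.0385] th 187.8 roll deg 0.2 = 0.002 travel [-0.02  0.03  0.03] w 0.0152 t 31.5
```

```bash
python3 -m creep '[{"claw":0.95,"travel":[0,0,0.03],"roll":0},{"claw":0.95,"travel":[0,0,0],"roll":0},{"claw":0.6,"travel":[0,0,0],"roll":0},{"claw":0.6,"travel":[0,0,0],"roll":0},{"claw":0.6,"travel":[0,0,0],"roll":0},{"claw":0.6,"travel":[0,0,0],"roll":0},{"claw":0.6,"travel":[0,0,-0.3],"roll":0},{"claw":0.6,"travel":[0,0,-0.9],"roll":0},{"claw":0.6,"travel":[0,0,-1],"roll":0},{"claw":0.6,"travel":[0,0,-1],"roll":0},{"claw":0.6,"travel":[-0.19,0.95,-0.9],"roll":0},{"claw":0.6,"travel":[-0.19,0.95,-0.9],"roll":0},{"claw":0.6,"travel":[-0.19,0.95,-0.9],"roll":0},{"claw":0.6,"travel":[-0.19,0.95,0],"roll":0},{"claw":0.6,"travel":[-0.19,0.95,0],"roll":0},{"claw":0.6,"travel":[-0.19,0.95,0],"roll":0},{"claw":0.6,"travel":[-0.19,0.95,0],"roll":0},{"claw":0.6,"travel":[-0.19,0.95,0],"roll":0},{"claw":0.6,"travel":[-0.19,0.95,0],"roll":0},{"claw":0.6,"travel":[-0.19,0.95,0],"roll":0}]'
python3 -m creep '[{"claw":0.6,"travel":[-0.19,0.95,0],"roll":0.073},{"claw":0.6,"travel":[0,0,0],"roll":0.073},{"claw":0.6,"travel":[0,0,0],"roll":0.073},{"claw":0.6,"travel":[0,0,0],"roll":0.073},{"claw":0.6,"travel":[0,0,0],"roll":0.073},{"claw":0.6,"travel":[0,0,0],"roll":0.073},{"claw":0.6,"travel":[0,0,0],"roll":0.073},{"claw":0.6,"travel":[0,0,0],"roll":0.073},{"claw":0.6,"travel":[0,0,0],"roll":0.073},{"claw":0.6,"travel":[0,0,0],"roll":0.073},{"claw":0.6,"travel":[0,0,0],"roll":0.073},{"claw":0.6,"travel":[0,0,0],"roll":0.073},{"claw":0.6,"travel":[0,0,0],"roll":0}]'
python3 -c "
from h import *
blanks();blanks('top',zhi=.03); go(.5692,.2756,.08,135)"
```

```text
time_s: 33.18
tool_pos: [0.5514, -0.0165, 0.1862]
eef_rot: [0.0, -0.068, 0.998, -0.0]
ft_force: [0.6, -0.7, -0.2]
width: 0.0372
gripper_force: 0.0
time_s: 34.27
tool_pos: [0.553, 0.0065, 0.1861]
eef_rot: [0.0, 0.583, 0.812, 0.0]
ft_force: [-0.4, -0.2, -0.2]
width: 0.037
gripper_force: 0.0
wrist px [162 184] c 459.1 -35.4 L 11.0 W 10.0 yaw 22.5 z 0.0133 n 74
top px [176 199] c 569.2 273.2 L 57.3 W 16.7 yaw -45.9 z 0.0098 n 86
top px [143 202] c 559.5 391.6 L 59.9 W 17.1 yaw 15.2 z 0.0104 n 83
top px [344 204] c 534.0 -260.5 L 55.3 W 15.1 yaw 7.4 z 0.0214 n 89
top px [144 230] c 470.4 380.2 L 59.8 W 16.9 yaw -40.7 z 0.0102 n 89
at [0.553  0.0064 0.1859] th 109.2 roll deg -25.8 = -0.287 travel [7.16 8.07 4.24] w 0.0372 t 34.4
```

```bash
python3 -m creep '[{"claw":0.6,"travel":[0,0,0],"roll":-0.0717},{"claw":0.6,"travel":[0,0,0],"roll":-0.0717},{"claw":0.6,"travel":[0,0,0],"roll":-0.0717},{"claw":0.6,"travel":[0,0,0],"roll":-0.0717},{"claw":0.6,"travel":[0.795,0.897,0],"roll":0},{"claw":0.6,"travel":[0.795,0.897,0],"roll":0},{"claw":0.6,"travel":[0.795,0.897,0],"roll":0},{"claw":0.6,"travel":[0.795,0.897,0.6],"roll":0},{"claw":0.6,"travel":[0.795,0.897,0.6],"roll":0},{"claw":0.6,"travel":[0.795,0.897,0.6],"roll":0},{"claw":0.6,"travel":[0.795,0.897,0.8],"roll":0},{"claw":0.6,"travel":[0.795,0.897,0.8],"roll":0},{"claw":0.6,"travel":[0.795,0.897,0.8],"roll":0},{"claw":0.6,"travel":[0,0,0],"roll":0},{"claw":0.6,"travel":[0,0,0],"roll":0},{"claw":0.6,"travel":[0,0,0],"roll":0}]'
python3 -c "
from h import *
go(.5692,.2756,.021,135)"
```

```text
time_s: 35.7
tool_pos: [0.5705, 0.2753, 0.0809]
eef_rot: [0.0, 0.383, 0.924, -0.0]
ft_force: [0.0, 0.9, 0.0]
width: 0.0367
gripper_force: 0.0
at [0.5705 0.2753 0.0809] th 134.9 roll deg -0.1 = -0.001 travel [ 0.05 -0.03  2.4 ] w 0.0367 t 35.7
```

```bash
python3 -m creep '[{"claw":0.6,"travel":[0.05,-0.03,0.5],"roll":0},{"claw":0.6,"travel":[0,0,0.8],"roll":0},{"claw":0.6,"travel":[0,0,0.6],"roll":0},{"claw":0.6,"travel":[0,0,0.34],"roll":0},{"claw":0.6,"travel":[0,0,0],"roll":0},{"claw":0.6,"travel":[0,0,0],"roll":0},{"claw":0.95,"travel":[0,0,0],"roll":0},{"claw":0.95,"travel":[0,0,0],"roll":0},{"claw":0.95,"travel":[0,0,0],"roll":0},{"claw":0.95,"travel":[0,0,0],"roll":0},{"claw":0.95,"travel":[0,0,0],"roll":0},{"claw":0.95,"travel":[0,0,0],"roll":0}]' 50
python3 -m creep '[{"claw":0.95,"travel":[0,0,-0.4],"roll":0},{"claw":0.95,"travel":[0,0,-0.8],"roll":0},{"claw":0.95,"travel":[0,0,-0.9],"roll":-0.0732},{"claw":0.95,"travel":[0,0,-0.9],"roll":-0.0732},{"claw":0.95,"travel":[0,0,-0.8],"roll":-0.0732},{"claw":0.95,"travel":[0,0,0],"roll":-0.0732},{"claw":0.95,"travel":[0,0,0],"roll":-0.0732},{"claw":0.95,"travel":[0,0,0],"roll":-0.0732},{"claw":0.95,"travel":[0,0,0],"roll":-0.0732},{"claw":0.95,"travel":[0,0,0],"roll":-0.0732},{"claw":0.95,"travel":[0,0,0],"roll":0},{"claw":0.95,"travel":[0,0,0],"roll":0}]'
python3 -c "
from h import *
held();go(*bw(-56,-36),.12,187.6)"
```

```text
time_s: 36.7
tool_pos: [0.5692, 0.276, 0.025]
eef_rot: [0.0, 0.385, 0.923, 0.0]
ft_force: [-0.6, 0.2, 5.4]
width: 0.0147
gripper_force: 50.0
time_s: 37.7
tool_pos: [0.5689, 0.2759, 0.1197]
eef_rot: [-0.0, -0.063, 0.998, 0.0]
ft_force: [-0.4, 0.1, -0.6]
width: 0.0148
gripper_force: 50.0
n 1046 far end 30.50795666057558 Y [-7.57388451 -0.19434868  7.77491762] top rel tcp -0.012214294872609768 ((17.83336639404297, -0.23845863342285156), (25.652915954589844, 16.190832138061523), 0.06823400408029556)
at [0.5689 0.2759 0.1197] th 187.2 roll deg -0.4 = -0.004 travel [ 4.440e+00 -1.911e+01 -1.000e-02] w 0.0153 t 37.8
```

```bash
python3 -m creep '[{"claw":0.95,"travel":[0.222,-0.955,0],"roll":-0.004},{"claw":0.95,"travel":[0.222,-0.955,0],"roll":0},{"claw":0.95,"travel":[0.222,-0.955,0],"roll":0},{"claw":0.95,"travel":[0.222,-0.955,0],"roll":0},{"claw":0.95,"travel":[0.222,-0.955,0],"roll":0},{"claw":0.95,"travel":[0.222,-0.955,0],"roll":0},{"claw":0.95,"travel":[0.222,-0.955,0],"roll":0},{"claw":0.95,"travel":[0.222,-0.955,0],"roll":0},{"claw":0.95,"travel":[0.222,-0.955,0],"roll":0},{"claw":0.95,"travel":[0.222,-0.955,0],"roll":0},{"claw":0.95,"travel":[0.222,-0.955,0],"roll":0},{"claw":0.95,"travel":[0.222,-0.955,0],"roll":0},{"claw":0.95,"travel":[0.222,-0.955,0],"roll":0},{"claw":0.95,"travel":[0.222,-0.955,0],"roll":0},{"claw":0.95,"travel":[0.222,-0.955,0],"roll":0},{"claw":0.95,"travel":[0.222,-0.955,0],"roll":0},{"claw":0.95,"travel":[0.222,-0.955,0],"roll":0},{"claw":0.95,"travel":[0.222,-0.955,0],"roll":0},{"claw":0.95,"travel":[0.222,-0.955,0],"roll":0},{"claw":0.95,"travel":[0.222,-0.955,0],"roll":0}]'
python3 -m creep '[{"claw":0.95,"travel":[0,0,0],"roll":0},{"claw":0.95,"travel":[0,0,0],"roll":0},{"claw":0.95,"travel":[0,0,0],"roll":0}]'
python3 -c "
from h import *
held();go(*bw(-56,-36),.0375,187.6)"
```

```text
time_s: 39.42
tool_pos: [0.5235, -0.2135, 0.1196]
eef_rot: [0.0, -0.066, 0.998, -0.0]
ft_force: [-0.2, 0.7, -1.0]
width: 0.0144
gripper_force: 50.0
time_s: 39.67
tool_pos: [0.5238, -0.2119, 0.1194]
eef_rot: [-0.0, -0.067, 0.998, 0.0]
ft_force: [-0.5, 0.2, -1.2]
width: 0.0147
gripper_force: 50.0
n 1039 far end 30.55655460231675 Y [-7.82943959 -0.44587158  7.40327893] top rel tcp -0.012329308847742217 ((17.853666305541992, -0.4934806823730469), (25.648277282714844, 16.23492431640625), 0.20899061858654022)
at [ 0.5238 -0.2116  0.1194] th 187.8 roll deg 0.2 = 0.002 travel [ 0.07 -0.02  3.28] w 0.0147 t 39.7
```

```bash
python3 -m creep '[{"claw":0.95,"travel":[0.07,-0.02,0.6],"roll":0.002},{"claw":0.95,"travel":[0,0,0.9],"roll":0},{"claw":0.95,"travel":[0,0,0.9],"roll":0},{"claw":0.95,"travel":[0,0,0.6],"roll":0},{"claw":0.95,"travel":[0,0,0.28],"roll":0},{"claw":0.95,"travel":[0,0,0],"roll":0},{"claw":0.95,"travel":[0,0,0],"roll":0},{"claw":0.95,"travel":[-0.1,0,0],"roll":0},{"claw":0.95,"travel":[-0.1,0,0],"roll":0},{"claw":0.95,"travel":[-0.03,0,0],"roll":0},{"claw":0.95,"travel":[0,0,0],"roll":0}]'
python3 -m creep '[{"claw":0.95,"travel":[-0.03,0,0],"roll":0},{"claw":0.95,"travel":[0,0,0],"roll":0}]'
python3 -m creep '[{"claw":0.95,"travel":[-0.03,0,0],"roll":0},{"claw":0.95,"travel":[0,0,0],"roll":0}]'
python3 -c "
from h import *
go(*bw(-49.5,-36),.0362,187.6)"
```

```text
time_s: 40.63
tool_pos: [0.5281, -0.2121, 0.0376]
eef_rot: [0.0, -0.067, 0.998, -0.0]
ft_force: [-0.6, 0.1, -1.1]
width: 0.0155
gripper_force: 50.0
time_s: 40.8
tool_pos: [0.5284, -0.2121, 0.0374]
eef_rot: [-0.0, -0.067, 0.998, 0.0]
ft_force: [-3.6, -0.0, 0.6]
width: 0.0147
gripper_force: 50.0
time_s: 40.97
tool_pos: [0.5285, -0.2121, 0.0371]
eef_rot: [-0.001, -0.067, 0.998, 0.0]
ft_force: [-9.9, -0.8, 2.3]
width: 0.015
gripper_force: 50.0
at [ 0.5285 -0.2121  0.0371] th 187.6 roll deg 0.0 = 0.000 travel [-0.01  0.03  0.04] w 0.0150 t 41.0
```

```bash
python3 -m creep '[{"claw":0.95,"travel":[0,0,0.03],"roll":0},{"claw":0.95,"travel":[0,0,0],"roll":0},{"claw":0.6,"travel":[0,0,0],"roll":0},{"claw":0.6,"travel":[0,0,0],"roll":0},{"claw":0.6,"travel":[0,0,0],"roll":0},{"claw":0.6,"travel":[0,0,0],"roll":0},{"claw":0.6,"travel":[0,0,-0.3],"roll":0},{"claw":0.6,"travel":[0,0,-0.9],"roll":0},{"claw":0.6,"travel":[0,0,-1],"roll":0},{"claw":0.6,"travel":[0,0,-1],"roll":0},{"claw":0.6,"travel":[-0.16,0.96,-0.9],"roll":0},{"claw":0.6,"travel":[-0.16,0.96,-0.9],"roll":0},{"claw":0.6,"travel":[-0.16,0.96,-0.9],"roll":0},{"claw":0.6,"travel":[-0.16,0.96,-0.6],"roll":0},{"claw":0.6,"travel":[-0.16,0.96,0],"roll":0},{"claw":0.6,"travel":[-0.16,0.96,0],"roll":0},{"claw":0.6,"travel":[-0.16,0.96,0],"roll":0},{"claw":0.6,"travel":[-0.16,0.96,0],"roll":0},{"claw":0.6,"travel":[-0.16,0.96,0],"roll":0},{"claw":0.6,"travel":[-0.16,0.96,0],"roll":0}]'
python3 -m creep '[{"claw":0.6,"travel":[-0.16,0.96,0],"roll":0},{"claw":0.6,"travel":[-0.16,0.96,0],"roll":0},{"claw":0.6,"travel":[-0.16,0.96,0],"roll":0},{"claw":0.6,"travel":[-0.16,0.96,0],"roll":0},{"claw":0.6,"travel":[-0.16,0.96,0],"roll":0},{"claw":0.6,"travel":[-0.16,0.96,0],"roll":0},{"claw":0.6,"travel":[-0.16,0.96,0],"roll":0},{"claw":0.6,"travel":[-0.16,0.96,0],"roll":0},{"claw":0.6,"travel":[-0.16,0.96,0],"roll":0},{"claw":0.6,"travel":[-0.16,0.96,0],"roll":0},{"claw":0.6,"travel":[0,0,0],"roll":0.0767},{"claw":0.6,"travel":[0,0,0],"roll":0.0767},{"claw":0.6,"travel":[0,0,0],"roll":0.0767},{"claw":0.6,"travel":[0,0,0],"roll":0.0767},{"claw":0.6,"travel":[0,0,0],"roll":0.0767},{"claw":0.6,"travel":[0,0,0],"roll":0.0767},{"claw":0.6,"travel":[0,0,0],"roll":0.0767},{"claw":0.6,"travel":[0,0,0],"roll":0}]'
python3 -c "
from h import *
blanks();blanks('top',zhi=.03); go(.4704,.3802,.08,139.3)"
```

```text
time_s: 42.63
tool_pos: [0.537, 0.0324, 0.1999]
eef_rot: [0.0, -0.067, 0.998, 0.0]
ft_force: [0.2, 0.0, 0.4]
width: 0.0372
gripper_force: 0.0
time_s: 44.13
tool_pos: [0.5448, 0.2744, 0.1998]
eef_rot: [0.0, 0.351, 0.937, 0.0]
ft_force: [0.2, -1.1, -0.5]
width: 0.037
gripper_force: 0.0
wrist px [275  38] c 471.3 382.3 L 59.3 W 16.0 yaw -41.2 z 0.0123 n 832
wrist px [314 102] c 559.9 393.7 L 59.9 W 16.1 yaw 15.0 z 0.0121 n 738
top px [345 204] c 533.9 -260.4 L 55.2 W 15.8 yaw 6.7 z 0.0222 n 85
top px [330 207] c 527.5 -212.7 L 53.4 W 13.7 yaw 5.9 z 0.0212 n 80
top px [143 231] c 470.8 380.0 L 58.6 W 16.2 yaw -39.5 z 0.0105 n 83
at [0.5448 0.2744 0.1996] th 139.6 roll deg 0.3 = 0.003 travel [5.02 1.27 4.78] w 0.0372 t 44.2
```

```bash
python3 -m creep '[{"claw":0.6,"travel":[0.84,0.22,0.4],"roll":0.009},{"claw":0.6,"travel":[0.84,0.22,0.8],"roll":0},{"claw":0.6,"travel":[0.84,0.22,0.9],"roll":0},{"claw":0.6,"travel":[0.84,0.22,0.9],"roll":0},{"claw":0.6,"travel":[0.84,0.22,0.9],"roll":0},{"claw":0.6,"travel":[0.84,0.22,0.88],"roll":0},{"claw":0.6,"travel":[0,0,0],"roll":0},{"claw":0.6,"travel":[0,0,0],"roll":0},{"claw":0.6,"travel":[0,0,0],"roll":0}]'
python3 -c "
from h import *
go(.4713,.3823,.025,138.8)"
```

```text
time_s: 44.98
tool_pos: [0.4725, 0.3823, 0.0806]
eef_rot: [0.0, 0.353, 0.936, 0.0]
ft_force: [-0.7, 0.8, 0.1]
width: 0.0371
gripper_force: 0.0
at [0.4725 0.3823 0.0806] th 138.7 roll deg -0.1 = -0.002 travel [ 0.04 -0.03  2.22] w 0.0371 t 45.0
```

Then grasp, lift, and roll -48.9° to 187.6.

```bash
python3 -m creep '[{"claw":0.6,"travel":[0.04,-0.03,0.5],"roll":0},{"claw":0.6,"travel":[0,0,0.8],"roll":0},{"claw":0.6,"travel":[0,0,0.6],"roll":0},{"claw":0.6,"travel":[0,0,0.32],"roll":0},{"claw":0.6,"travel":[0,0,0],"roll":0},{"claw":0.6,"travel":[0,0,0],"roll":0},{"claw":0.95,"travel":[0,0,0],"roll":0},{"claw":0.95,"travel":[0,0,0],"roll":0},{"claw":0.95,"travel":[0,0,0],"roll":0},{"claw":0.95,"travel":[0,0,0],"roll":0},{"claw":0.95,"travel":[0,0,0],"roll":0},{"claw":0.95,"travel":[0,0,0],"roll":0}]' 50
python3 -m creep '[{"claw":0.95,"travel":[0,0,-0.4],"roll":0},{"claw":0.95,"travel":[0,0,-0.8],"roll":0},{"claw":0.95,"travel":[0,0,-0.9],"roll":-0.0679},{"claw":0.95,"travel":[0,0,-0.9],"roll":-0.0679},{"claw":0.95,"travel":[0,0,-0.8],"roll":-0.0679},{"claw":0.95,"travel":[0,0,0],"roll":-0.0679},{"claw":0.95,"travel":[0,0,0],"roll":-0.0679},{"claw":0.95,"travel":[0,0,0],"roll":-0.0679},{"claw":0.95,"travel":[0,0,0],"roll":-0.0679},{"claw":0.95,"travel":[0,0,0],"roll":-0.0679},{"claw":0.95,"travel":[0,0,0],"roll":0},{"claw":0.95,"travel":[0,0,0],"roll":0}]'
python3 -c "
from h import *
held();go(*bw(-56,12),.12,187.6)"
```

```text
time_s: 45.98
tool_pos: [0.4711, 0.3827, 0.0248]
eef_rot: [0.0, 0.354, 0.935, 0.0]
ft_force: [0.3, -1.3, 6.3]
width: 0.0147
gripper_force: 50.0
time_s: 46.98
tool_pos: [0.4707, 0.3824, 0.1195]
eef_rot: [-0.0, -0.063, 0.998, 0.0]
ft_force: [-0.1, 0.6, -1.2]
width: 0.0146
gripper_force: 50.0
n 1054 far end 30.322177038881847 Y [-7.52141934 -0.16272073  7.78308218] top rel tcp -0.011934200376734707 ((17.794910430908203, -0.2498188018798828), (16.186128616333008, 25.46916961669922), 89.77099609375)
at [0.4707 0.3824 0.1193] th 187.2 roll deg -0.4 = -0.005 travel [  1.11 -21.93  -0.03] w 0.0149 t 47.0
```

```bash
python3 -m creep '[{"claw":0.95,"travel":[0.05,-0.955,0],"roll":-0.004},{"claw":0.95,"travel":[0.05,-0.955,0],"roll":0},{"claw":0.95,"travel":[0.05,-0.955,0],"roll":0},{"claw":0.95,"travel":[0.05,-0.955,0],"roll":0},{"claw":0.95,"travel":[0.05,-0.955,0],"roll":0},{"claw":0.95,"travel":[0.05,-0.955,0],"roll":0},{"claw":0.95,"travel":[0.05,-0.955,0],"roll":0},{"claw":0.95,"travel":[0.05,-0.955,0],"roll":0},{"claw":0.95,"travel":[0.05,-0.955,0],"roll":0},{"claw":0.95,"travel":[0.05,-0.955,0],"roll":0},{"claw":0.95,"travel":[0.05,-0.955,0],"roll":0},{"claw":0.95,"travel":[0.05,-0.955,0],"roll":0},{"claw":0.95,"travel":[0.05,-0.955,0],"roll":0},{"claw":0.95,"travel":[0.05,-0.955,0],"roll":0},{"claw":0.95,"travel":[0.05,-0.955,0],"roll":0},{"claw":0.95,"travel":[0.05,-0.955,0],"roll":0},{"claw":0.95,"travel":[0.05,-0.955,0],"roll":0},{"claw":0.95,"travel":[0.05,-0.955,0],"roll":0},{"claw":0.95,"travel":[0.05,-0.955,0],"roll":0},{"claw":0.95,"travel":[0.05,-0.955,0],"roll":0}]'
python3 -m creep '[{"claw":0.95,"travel":[0.05,-0.955,0],"roll":0},{"claw":0.95,"travel":[0.05,-0.955,0],"roll":0},{"claw":0.95,"travel":[0,-0.9,0],"roll":0},{"claw":0.95,"travel":[0,0,0],"roll":0},{"claw":0.95,"travel":[0,0,0],"roll":0},{"claw":0.95,"travel":[0,0,0],"roll":0}]'
python3 -c "
from h import *
held();go(*bw(-56,12),.0372,187.6)"
```

```text
time_s: 48.7
tool_pos: [0.5102, -0.0952, 0.1194]
eef_rot: [0.0, -0.066, 0.998, -0.0]
ft_force: [0.5, -0.3, -0.5]
width: 0.0146
gripper_force: 50.0
time_s: 49.2
tool_pos: [0.5172, -0.1636, 0.1191]
eef_rot: [-0.0, -0.067, 0.998, 0.0]
ft_force: [0.2, -0.1, -1.7]
width: 0.015
gripper_force: 50.0
n 1034 far end 30.40258896046795 Y [-7.79794762 -0.43035706  7.42586193] top rel tcp -0.012094733476796538 ((17.797958374023438, -0.3653373718261719), (25.56071662902832, 16.21457290649414), 0.5654777884483337)
at [ 0.5172 -0.1634  0.1192] th 187.7 roll deg 0.1 = 0.001 travel [ 0.06 -0.05  3.28] w 0.0150 t 49.2
```

```bash
python3 -m creep '[{"claw":0.95,"travel":[0.06,-0.05,0.6],"roll":0.001},{"claw":0.95,"travel":[0,0,0.9],"roll":0},{"claw":0.95,"travel":[0,0,0.9],"roll":0},{"claw":0.95,"travel":[0,0,0.6],"roll":0},{"claw":0.95,"travel":[0,0,0.28],"roll":0},{"claw":0.95,"travel":[0,0,0],"roll":0},{"claw":0.95,"travel":[0,0,0],"roll":0},{"claw":0.95,"travel":[-0.1,0,0],"roll":0},{"claw":0.95,"travel":[-0.1,0,0],"roll":0},{"claw":0.95,"travel":[-0.03,0,0],"roll":0},{"claw":0.95,"travel":[0,0,0],"roll":0}]'
python3 -m creep '[{"claw":0.95,"travel":[-0.03,0,0],"roll":0},{"claw":0.95,"travel":[0,0,0],"roll":0}]'
python3 -m creep '[{"claw":0.95,"travel":[-0.03,0,0],"roll":0},{"claw":0.95,"travel":[0,0,0],"roll":0}]'
python3 -c "
from h import *
go(*bw(-49.7,12),.036,187.6)"
```

```text
time_s: 50.17
tool_pos: [0.5219, -0.1645, 0.0373]
eef_rot: [-0.0, -0.067, 0.998, -0.0]
ft_force: [-0.2, -0.3, -1.4]
width: 0.0154
gripper_force: 50.0
time_s: 50.33
tool_pos: [0.522, -0.1646, 0.037]
eef_rot: [-0.001, -0.067, 0.998, 0.0]
ft_force: [-5.7, -0.1, 1.2]
width: 0.0153
gripper_force: 50.0
time_s: 50.5
tool_pos: [0.5221, -0.1645, 0.0369]
eef_rot: [-0.001, -0.067, 0.998, 0.0]
ft_force: [-11.2, -1.2, 4.0]
width: 0.015
gripper_force: 50.0
at [ 0.5221 -0.1645  0.0369] th 187.7 roll deg 0.1 = 0.001 travel [-0.    0.03  0.03] w 0.0150 t 50.5
```

```bash
python3 -m creep '[{"claw":0.95,"travel":[0,0,0.03],"roll":0},{"claw":0.95,"travel":[0,0,0],"roll":0},{"claw":0.6,"travel":[0,0,0],"roll":0},{"claw":0.6,"travel":[0,0,0],"roll":0},{"claw":0.6,"travel":[0,0,0],"roll":0},{"claw":0.6,"travel":[0,0,0],"roll":0},{"claw":0.6,"travel":[0,0,-0.3],"roll":0},{"claw":0.6,"travel":[0,0,-0.9],"roll":0},{"claw":0.6,"travel":[0,0,-1],"roll":0},{"claw":0.6,"travel":[0,0,-1],"roll":0},{"claw":0.6,"travel":[0,0,-1],"roll":0},{"claw":0.6,"travel":[0,0.5,-1],"roll":0},{"claw":0.6,"travel":[-0.365,0.935,-0.9],"roll":0},{"claw":0.6,"travel":[-0.365,0.935,-0.6],"roll":0},{"claw":0.6,"travel":[-0.365,0.935,0],"roll":0},{"claw":0.6,"travel":[-0.365,0.935,0],"roll":0},{"claw":0.6,"travel":[-0.365,0.935,0],"roll":0},{"claw":0.6,"travel":[-0.365,0.935,0],"roll":0},{"claw":0.6,"travel":[-0.365,0.935,0],"roll":0},{"claw":0.6,"travel":[-0.365,0.935,0],"roll":0}]'
python3 -m creep '[{"claw":0.6,"travel":[-0.365,0.935,0],"roll":0},{"claw":0.6,"travel":[-0.365,0.935,0],"roll":0},{"claw":0.6,"travel":[-0.365,0.935,0],"roll":0},{"claw":0.6,"travel":[-0.365,0.935,0],"roll":0},{"claw":0.6,"travel":[-0.365,0.935,0],"roll":0},{"claw":0.6,"travel":[-0.365,0.935,0],"roll":0},{"claw":0.6,"travel":[-0.365,0.935,0],"roll":0},{"claw":0.6,"travel":[-0.365,0.935,0],"roll":0},{"claw":0.6,"travel":[-0.365,0.935,0],"roll":0},{"claw":0.6,"travel":[-0.365,0.935,0],"roll":0},{"claw":0.6,"travel":[-0.365,0.935,0],"roll":0},{"claw":0.6,"travel":[-0.365,0.935,0],"roll":0},{"claw":0.6,"travel":[-0.365,0.935,0],"roll":0},{"claw":0.6,"travel":[-0.365,0.935,0],"roll":0},{"claw":0.6,"travel":[0,0,0],"roll":0},{"claw":0.6,"travel":[0,0,0],"roll":0}]'
python3 -c "
from h import *
blanks();blanks('top',zhi=.03); go(.5599,.3937,.08,195)"
```

```text
time_s: 52.17
tool_pos: [0.569, 0.0443, 0.2047]
eef_rot: [0.0, -0.067, 0.998, 0.0]
ft_force: [-0.4, -0.2, -0.3]
width: 0.0371
gripper_force: 0.0
time_s: 53.5
tool_pos: [0.6517, 0.3854, 0.2038]
eef_rot: [-0.0, -0.068, 0.998, -0.0]
ft_force: [0.2, -0.4, -0.2]
width: 0.0371
gripper_force: 0.0
wrist px [261  74] c 559.7 393.8 L 59.8 W 15.9 yaw 15.0 z 0.0122 n 736
top px [345 204] c 534.2 -260.3 L 54.8 W 13.9 yaw 7.0 z 0.0224 n 81
top px [330 207] c 527.5 -212.5 L 53.6 W 13.5 yaw 7.9 z 0.0229 n 79
top px [315 209] c 521.4 -165.3 L 54.7 W 14.4 yaw 7.1 z 0.0219 n 74
at [0.6518 0.3839 0.2042] th 187.7 roll deg -7.3 = -0.082 travel [3.45 1.33 4.97] w 0.0370 t 53.6
```

```bash
python3 -m creep '[{"claw":0.6,"travel":[0,0,0],"roll":-0.041},{"claw":0.6,"travel":[0,0,0],"roll":-0.041},{"claw":0.6,"travel":[0.7,0.27,0.6],"roll":0},{"claw":0.6,"travel":[0.7,0.27,0.9],"roll":0},{"claw":0.6,"travel":[0.7,0.27,0.9],"roll":0},{"claw":0.6,"travel":[0.7,0.27,0.9],"roll":0},{"claw":0.6,"travel":[0.66,0.25,0.9],"roll":0},{"claw":0.6,"travel":[0,0,0.77],"roll":0},{"claw":0.6,"travel":[0,0,0],"roll":0},{"claw":0.6,"travel":[0,0,0],"roll":0},{"claw":0.6,"travel":[0,0,0],"roll":0}]'
python3 -c "
from h import *
go(.5597,.3938,.025,195)"
```

```text
time_s: 54.52
tool_pos: [0.5607, 0.3938, 0.0815]
eef_rot: [0.001, -0.131, 0.991, 0.0]
ft_force: [0.9, 0.1, 0.5]
width: 0.0372
gripper_force: 0.0
at [0.5607 0.3938 0.0815] th 195.0 roll deg 0.0 = 0.000 travel [0.04 0.01 2.26] w 0.0372 t 54.5
```

```bash
python3 -m creep '[{"claw":0.6,"travel":[0.04,0,0.5],"roll":0},{"claw":0.6,"travel":[0,0,0.8],"roll":0},{"claw":0.6,"travel":[0,0,0.6],"roll":0},{"claw":0.6,"travel":[0,0,0.36],"roll":0},{"claw":0.6,"travel":[0,0,0],"roll":0},{"claw":0.6,"travel":[0,0,0],"roll":0},{"claw":0.95,"travel":[0,0,0],"roll":0},{"claw":0.95,"travel":[0,0,0],"roll":0},{"claw":0.95,"travel":[0,0,0],"roll":0},{"claw":0.95,"travel":[0,0,0],"roll":0},{"claw":0.95,"travel":[0,0,0],"roll":0},{"claw":0.95,"travel":[0,0,0],"roll":0}]' 50
python3 -m creep '[{"claw":0.95,"travel":[0,0,-0.4],"roll":0},{"claw":0.95,"travel":[0,0,-0.8],"roll":0},{"claw":0.95,"travel":[0,0,-0.9],"roll":0.041},{"claw":0.95,"travel":[0,0,-0.9],"roll":0.041},{"claw":0.95,"travel":[0,0,-0.8],"roll":0},{"claw":0.95,"travel":[0,0,0],"roll":0},{"claw":0.95,"travel":[0,0,0],"roll":0}]'
python3 -c "
from h import *
held();go(*bw(-56,60),.12,187.6)"
```

```text
time_s: 55.52
tool_pos: [0.559, 0.3939, 0.0238]
eef_rot: [0.0, -0.131, 0.991, 0.0]
ft_force: [-1.4, -0.0, 5.6]
width: 0.015
gripper_force: 50.0
time_s: 56.1
tool_pos: [0.559, 0.3939, 0.1193]
eef_rot: [0.001, -0.067, 0.998, 0.0]
ft_force: [0.8, 0.1, -1.0]
width: 0.0146
gripper_force: 50.0
n 1003 far end 28.77338314434362 Y [-7.21752743  0.10832673  7.99691015] top rel tcp -0.009498770192597228 ((16.937898635864258, -0.1625213623046875), (16.409292221069336, 23.881275177001953), 89.70687866210938)
at [0.5585 0.3936 0.1177] th 187.7 roll deg 0.1 = 0.001 travel [  4.65 -19.99  -0.09] w 0.0151 t 56.1
```

```bash
python3 -m creep '[{"claw":0.95,"travel":[0.225,-0.952,0],"roll":0},{"claw":0.95,"travel":[0.225,-0.952,0],"roll":0},{"claw":0.95,"travel":[0.225,-0.952,0],"roll":0},{"claw":0.95,"travel":[0.225,-0.952,0],"roll":0},{"claw":0.95,"travel":[0.225,-0.952,0],"roll":0},{"claw":0.95,"travel":[0.225,-0.952,0],"roll":0},{"claw":0.95,"travel":[0.225,-0.952,0],"roll":0},{"claw":0.95,"travel":[0.225,-0.952,0],"roll":0},{"claw":0.95,"travel":[0.225,-0.952,0],"roll":0},{"claw":0.95,"travel":[0.225,-0.952,0],"roll":0},{"claw":0.95,"travel":[0.225,-0.952,0],"roll":0},{"claw":0.95,"travel":[0.225,-0.952,0],"roll":0},{"claw":0.95,"travel":[0.225,-0.952,0],"roll":0},{"claw":0.95,"travel":[0.225,-0.952,0],"roll":0},{"claw":0.95,"travel":[0.225,-0.952,0],"roll":0},{"claw":0.95,"travel":[0.225,-0.952,0],"roll":0},{"claw":0.95,"travel":[0.225,-0.952,0],"roll":0},{"claw":0.95,"travel":[0.225,-0.952,0],"roll":0},{"claw":0.95,"travel":[0.225,-0.952,0],"roll":0},{"claw":0.95,"travel":[0.225,-0.952,0],"roll":0}]'
python3 -m creep '[{"claw":0.95,"travel":[0.225,-0.952,0],"roll":0},{"claw":0.95,"travel":[0,0,0],"roll":0},{"claw":0.95,"travel":[0,0,0],"roll":0},{"claw":0.95,"travel":[0,0,0],"roll":0}]'
python3 -c "
from h import *
held();go(*bw(-58,60),.0365,187.6)"
```

```text
time_s: 57.82
tool_pos: [0.5097, -0.094, 0.1165]
eef_rot: [-0.001, -0.067, 0.998, 0.0]
ft_force: [0.5, 0.2, -1.0]
width: 0.0151
gripper_force: 50.0
time_s: 58.15
tool_pos: [0.5079, -0.1169, 0.1171]
eef_rot: [-0.001, -0.067, 0.998, 0.0]
ft_force: [0.5, 0.5, -0.4]
width: 0.015
gripper_force: 50.0
n 1019 far end 29.499018079874197 Y [-7.78038623 -0.41631025  7.46641382] top rel tcp -0.011312969264418035 ((17.30849266052246, -0.46233463287353516), (24.6170711517334, 16.40117073059082), 1.4411742687225342)
at [ 0.5081 -0.1166  0.1173] th 187.7 roll deg 0.1 = 0.001 travel [ 0.03 -0.03  3.23] w 0.0148 t 58.2
```

```bash
python3 -m creep '[{"claw":0.95,"travel":[0.03,-0.03,0.6],"roll":0.001},{"claw":0.95,"travel":[0,0,0.9],"roll":0},{"claw":0.95,"travel":[0,0,0.9],"roll":0},{"claw":0.95,"travel":[0,0,0.6],"roll":0},{"claw":0.95,"travel":[0,0,0.23],"roll":0},{"claw":0.95,"travel":[0,0,0],"roll":0},{"claw":0.95,"travel":[0,0,0],"roll":0},{"claw":0.95,"travel":[-0.1,0,0],"roll":0},{"claw":0.95,"travel":[-0.1,0,0],"roll":0},{"claw":0.95,"travel":[-0.06,0,0],"roll":0},{"claw":0.95,"travel":[0,0,0],"roll":0}]'
python3 -m creep '[{"claw":0.95,"travel":[-0.03,0,0],"roll":0},{"claw":0.95,"travel":[0,0,0],"roll":0}]'
python3 -m creep '[{"claw":0.95,"travel":[-0.03,0,0],"roll":0},{"claw":0.95,"travel":[0,0,0],"roll":0}]'
python3 -c "
from h import *
go(*bw(-50.5,60),.0353,187.6)"
```

```text
time_s: 59.12
tool_pos: [0.5143, -0.1172, 0.0375]
eef_rot: [-0.0, -0.066, 0.998, -0.0]
ft_force: [0.6, -0.2, -1.3]
width: 0.015
gripper_force: 50.0
time_s: 59.28
tool_pos: [0.5145, -0.1172, 0.0372]
eef_rot: [-0.001, -0.066, 0.998, 0.0]
ft_force: [-4.4, 0.0, -0.2]
width: 0.0151
gripper_force: 50.0
time_s: 59.45
tool_pos: [0.5146, -0.1172, 0.037]
eef_rot: [-0.001, -0.066, 0.998, 0.0]
ft_force: [-10.5, -0.7, 3.4]
width: 0.0153
gripper_force: 50.0
at [ 0.5146 -0.1172  0.037 ] th 187.6 roll deg -0.0 = -0.000 travel [-0.02  0.03  0.07] w 0.0153 t 59.5
```

```bash
python3 -m creep '[{"claw":0.95,"travel":[0,0,0.06],"roll":0},{"claw":0.95,"travel":[0,0,0],"roll":0},{"claw":0.6,"travel":[0,0,0],"roll":0},{"claw":0.6,"travel":[0,0,0],"roll":0},{"claw":0.6,"travel":[0,0,0],"roll":0},{"claw":0.6,"travel":[0,0,0],"roll":0},{"claw":0.6,"travel":[0,0,-0.3],"roll":0},{"claw":0.6,"travel":[0,0,-0.9],"roll":0},{"claw":0.6,"travel":[0,0,-1],"roll":0},{"claw":0.6,"travel":[0,0,-1],"roll":0},{"claw":0.6,"travel":[0,0,-1],"roll":0},{"claw":0.6,"travel":[0,0,-1],"roll":0},{"claw":0.6,"travel":[0,0,-1],"roll":0},{"claw":0.6,"travel":[-0.9,-0.6,-1],"roll":0},{"claw":0.6,"travel":[-0.9,-0.6,-1],"roll":0},{"claw":0.6,"travel":[-0.9,-0.6,0],"roll":0},{"claw":0.6,"travel":[-0.9,-0.6,0],"roll":0},{"claw":0.6,"travel":[-0.9,-0.6,0],"roll":0},{"claw":0.6,"travel":[0,0,0],"roll":0},{"claw":0.6,"travel":[0,0,0],"roll":0}]'
python3 - <<'E'
from h import *
blanks(zlo=.017,zhi=.032,save='pics/w9.png')
f=arm.grab_frame('wrist')
for r in arm.cut_out(f,"straightedge")[:1]:
    Q,_,_=pts(f,r["region"]); Q=Q[abs(Q[:,2]-.02)<.005]; print(rect(Q),np.percentile(wb(Q),[.5,99.5],axis=0))
for y in(-84,-36,12,60): print(y,bw(-50,y))
E
```

```text
time_s: 61.12
tool_pos: [0.6375, -0.177, 0.2404]
eef_rot: [-0.001, -0.066, 0.998, 0.0]
ft_force: [-1.0, -0.9, -0.2]
width: 0.037
gripper_force: 0.0
wrist px [189  57] c 533.9 -259.6 L 59.1 W 16.3 yaw 7.0 z 0.0242 n 697
wrist px [229  57] c 527.6 -211.9 L 59.3 W 15.9 yaw 8.0 z 0.0243 n 654
wrist px [268  57] c 521.4 -164.8 L 59.1 W 15.2 yaw 7.5 z 0.0242 n 657
wrist px [305  57] c 515.1 -117.4 L 59.1 W 15.4 yaw 7.5 z 0.0242 n 680
wrist px [196 161] c 633.3 -247.4 L 9.1 W 8.2 yaw -38.4 z 0.0253 n 42
((572.1110229492188, -168.38882446289062), (40.91041564941406, 260.1521301269531), 7.869323253631592) [[ -20.51324114 -127.78818003]
 [  19.48268862  129.33387893]]
-84 [ 0.53444876 -0.25907492]
-36 [ 0.52810045 -0.21149658]
12 [ 0.52175215 -0.16391823]
60 [ 0.51540384 -0.11633989]
```

View pics/w9.png

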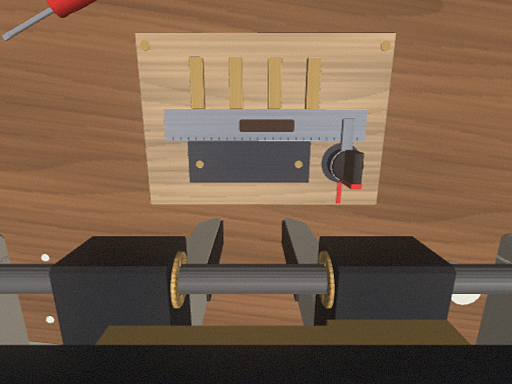

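All four blanks, at (197..314, 57–108), are flat and butted square. The straightedge is at the fence and the collar is on its mark, so I'm handing in.

```bash
python3 -c "
from workcell import arm
print(arm.sign_off())"
```

```text
the job is handed in; nothing more can be done
None
```

The job is handed in: the straightedge is flush to the fence and centred to about 1 mm, the collar is locked on its red mark, and all four brass blanks lie flat, butted square against the straightedge's open edge. I did not touch the jar, gem box or graver.

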